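# Load the storage hook with a ring set and bed it on its sprung seat

### The arm

A 7-joint arm with a two-finger parallel gripper is mounted at the origin on a cart in front of the work surface, level with it; the furniture and walls round the work are solid. World frame = base frame: x ahead of the robot, y to its left, z up, the work surface at z = 0. Lengths are in mm, angles in rad, forces in N, time in s.
With the tool pointing down it reaches from about 400 to 925 mm from the base axis. Payload 4.1 kg.
Tool frame: the origin (TCP) lies between the finger pads; the fingertips stand 25 mm ahead of it and the grasp point (between the pads) lies 6 mm ahead of it; y points along the fingers, z is the direction in which the jaws open and shut, and the axes are right-handed (so a half turn about y gives the same grasp; the last joint's range is limited). The gripper opens to 85 mm and grips with 20 to 120 N. Pads are 22 mm wide; open, the fingers measure 114 mm over their backs; the gripper's body (76 mm by 85 mm) begins 54 mm behind the grasp point. The pads swing forward as they close: fully open they stand 13 mm farther back than shut.
Start: joints at [-0.099, 0.398, 0.045, 1.537, -0.019, 1.207, -0.051], TCP at [650.034, 0.03, 224.647] pointing down, gripper open.
Joint ranges: [-2.82, 2.82], [-0.49, 2.23], [-1.37, 1.46], [0, 2.46], [-1.36, 4.5], [0.23, 2], [-2.94, 2.94]. Speed limits (rad/s): [2.57, 2.57, 3.14, 3.14, 3.14, 3.14, 3.14].

### API

Orientations are given as a rotation vector (axis times angle).
In Python, from cell import env gives the robot as it stands.
- The arm moves only by the tool apply_moves, never from a script. Its arguments are lists of equal length, an entry for each row: "offset": the shift along the tool's x, y, z normalised to -1 to 1, where 1 is 100 mm, a list of three; "twist": the turn, a rotation vector about the tool's x, y, z normalised to -1 to 1, where 1 is 180 degrees, a list of three. In form: {"offset": [[dx, dy, dz], ...], "twist": [[wx, wy, wz], ...]}. A call has exactly 8 rows; each row shifts and turns the pose as measured when the row begins, along the tool's axes as they then stand; what a row does not reach is not made up. A row lasts 1/8 s, in which the tool goes at most 62.5 mm and 10.7 degrees, less where a joint would pass 70% of its speed; a pose out of reach is approached as far as the arm can. A call with a number of a shift or a turn outside -1 to 1 is refused whole. A call with a gripper value outside its range is refused whole. "grip" is the opening, from 0 (shut) to 1 (fully open), set as the call begins (left out, the last holds). The fingers move at their own pace and stop on an object; the grip force is fixed at half the most. Time passes only in rows, so rows that do not move let the fingers close, or fill a call up. It gives the time, the measured TCP pose, the force and the opening at its end, in the units of the state.
- env.get_state(): the state, without advancing time (a new reading comes with each control period).
- env.camera(name): name is "scene" or "side" or "wrist"; returns a dict with "pixels" (400x640x3 uint8, red, green, blue), "vfov" (degrees; the focal length in pixels is half the picture's height over the tangent of half this angle, whatever the lens; pixels are square), "cx", "cy" (the principal point, pixels), "R" (3x3) and "t" (3): a world point X has camera coordinates R X + t; the wrist camera has in their place "mount" (4x4, takes a point from camera to tool coordinates, whose origin is the TCP and whose axes are the tool frame's). Camera axes: x right, y down, z forward; pixel columns grow to the right and rows downward; lengths in mm; the calibration is good to about 2 mm. A picture is of the moment at which its call begins: read the wrist's pose just before it. There is no depth.
- env.finish_job(): hands the job in, once; it reports no verdict.
The state is a dict: "t": time; "joints": joint angles; "joint_vel": joint speeds; "joint_efforts": joint torques, N m; "tcp_pos": TCP position; "tcp_rot": TCP orientation; "wrist_force": force on the tool from outside, world axes, zero at the start; "wrist_torque": the same for the moment, N m; "grip_width": opening from 0.0 (shut) to 1.0 (fully open).
Only numpy, scipy, OpenCV 4.12 (cv2) and the standard library are available. Lean on these libraries where they do the work, as an engineer would, in place of code of your own. Each camera call takes 0.05 s, during which the arm holds its last target.

### The job

Hang the ring set on the leaning hook in order of size: first the big bearing ring, then the wider spacer, then the narrower spacer, each slid down against the one before. While you hold the last one, press the whole stack down on the hook's sprung seat with about 15 N (10 to 20 N) for half a second to bed it, never over 25 N, then let go. Leave the loose nut, bolt and tape measure where they lie.

Things in the scene. Friction and masses are not known exactly. Their poses are not given: they have to be found in the camera images.
- hook_rod: Plain steel hook: straight round rod leaning 30 degrees from vertical towards the front of its grey stand, which is bolted to the bench (roughly towards the robot). Origin: on the rod's axis, on the dark flange (52 mm across) at its foot, 85 mm above the bench; z runs up along the rod, y is level, sideways. Round the foot sits a sprung seat disc, 42 mm across, that carries the stack.
- hook_seat (a point): Point on the rod's axis 30 mm up from the origin of hook_rod, fixed to the rod: the middle of the places where the seat's upper face may lie. The unloaded seat lies up to 7 mm above or below it along the rod; this is not measured and has to be felt. The seat gives way by a few mm under a firm push and springs back; its stiffness is not given, it stops hard 8 mm down.
- hook_tip (a point): Tip of the rod's conical nose, on its axis, 96 mm up from the origin of hook_rod. The rod is 19 mm thick up to 85 mm, where the nose begins, and narrows to 8 mm at the tip.
- bearing_ring: Big machined bearing ring with a groove round it, plain steel: 56 mm outside, bore about 31 mm, 22 mm high, about 0.24 kg. Lies flat at the start. Origin: centre of its underside, z along its axis (up).
- spacer_46: Wider plain steel spacer ring: 46 mm outside, bore 23 mm, 14 mm high, about 0.12 kg. Lies flat at the start. Origin: centre of its underside, z along its axis (up).
- spacer_36: Narrower plain steel spacer ring: 36 mm outside, bore 23 mm, 14 mm high, about 0.07 kg. Lies flat at the start. Origin: centre of its underside, z along its axis (up).
- big_nut: Loose dark hexagon nut, 36 x 42 x 19 mm, bystander. Origin: centre of its underside.
- bolt: Loose hexagon bolt, 71 mm long, bystander. Origin: centre of its underside.
- tape_box: Loose yellow and black pocket tape measure standing on its base, 37 x 73 x 64 mm high, bystander. Origin: centre of its underside.
Mind the look-alikes: they are no part of the job. What is shaped like the spacer_36 but blue or brown is not meant.

How it is judged (in metres and radians):
On the way, in this order (a step that is already met when the one before it is completed fails the run):
1. the bearing ring hangs lowest on the hook, down on the sprung seat (x of bearing_ring in the frame of hook_rod between -0.009 and 0.009 m and y of bearing_ring in the frame of hook_rod between -0.009 and 0.009 m and angle between the z axis of bearing_ring and the z axis of hook_rod, either way round below 0.2 rad and z of bearing_ring in the frame of hook_rod between 0.008 and 0.042 m and contact force between bearing_ring and hook_rod above 1 N), for 0.2 s.
2. the wider spacer is on the hook, against the bearing ring (x of bearing_ring in the frame of hook_rod between -0.009 and 0.009 m and y of bearing_ring in the frame of hook_rod between -0.009 and 0.009 m and angle between the z axis of each of bearing_ring, spacer_46 and the z axis of hook_rod, either way round below 0.2 rad and z of bearing_ring in the frame of hook_rod between 0.008 and 0.042 m and x of spacer_46 in the frame of hook_rod between -0.009 and 0.009 m and y of spacer_46 in the frame of hook_rod between -0.009 and 0.009 m and z of spacer_46 in the frame of hook_rod above 0.03 m and distance between spacer_46 and bearing_ring below 0.027 m and contact force between spacer_46 and bearing_ring above 0.4 N), for 0.2 s.
3. the narrower spacer is on the hook against the wider one and is pressed with more than 8 N, which the stack passes on to the hook (x of bearing_ring in the frame of hook_rod between -0.009 and 0.009 m and y of bearing_ring in the frame of hook_rod between -0.009 and 0.009 m and angle between the z axis of each of bearing_ring, spacer_46, spacer_36 and the z axis of hook_rod, either way round below 0.2 rad and z of bearing_ring in the frame of hook_rod between 0.008 and 0.042 m and x of spacer_46 in the frame of hook_rod between -0.009 and 0.009 m and y of spacer_46 in the frame of hook_rod between -0.009 and 0.009 m and z of spacer_46 in the frame of hook_rod above 0.03 m and distance between spacer_46 and bearing_ring below 0.027 m and x of spacer_36 in the frame of hook_rod between -0.009 and 0.009 m and y of spacer_36 in the frame of hook_rod between -0.009 and 0.009 m and z of spacer_36 in the frame of hook_rod above 0.045 m and distance between spacer_36 and spacer_46 below 0.019 m and contact force between spacer_36 and spacer_46 above 8 N and contact force between bearing_ring and hook_rod above 8 N), for 0.3 s.
At the end, for the whole second after the job is handed in: Bearing ring lowest (underside 8 to 42 mm along the rod from its origin), the wider spacer against it (origins within 27 mm), the narrower spacer against that (origins within 19 mm), all within 9 mm of the rod's axis and square to it within 0.2 rad, released and at rest (x of bearing_ring in the frame of hook_rod between -0.009 and 0.009 m and y of bearing_ring in the frame of hook_rod between -0.009 and 0.009 m and angle between the z axis of each of bearing_ring, spacer_46, spacer_36 and the z axis of hook_rod, either way round below 0.2 rad and z of bearing_ring in the frame of hook_rod between 0.008 and 0.042 m and x of spacer_46 in the frame of hook_rod between -0.009 and 0.009 m and y of spacer_46 in the frame of hook_rod between -0.009 and 0.009 m and z of spacer_46 in the frame of hook_rod above 0.03 m and distance between spacer_46 and bearing_ring below 0.027 m and x of spacer_36 in the frame of hook_rod between -0.009 and 0.009 m and y of spacer_36 in the frame of hook_rod between -0.009 and 0.009 m and z of spacer_36 in the frame of hook_rod above 0.045 m and distance between spacer_36 and spacer_46 below 0.019 m and contact force between the fingers and bearing_ring below 0.1 N and contact force between the fingers and spacer_46 below 0.1 N and contact force between the fingers and spacer_36 below 0.1 N and linear speed of each of bearing_ring, spacer_46, spacer_36 below 0.02 m/s); the robot touches nothing.
It fails at once if the bearing ring is pressed on the hook with more than 28 N (contact force between bearing_ring and hook_rod above 28 N).
It fails at once if anything bears on the hook with more than 45 N in all (contact force between anything else and hook_rod above 45 N).
It fails at once if the nut is moved by more than 15 mm (distance of big_nut from where it was at the start of the episode above 0.015 m).
It fails at once if the bolt is moved by more than 15 mm (distance of bolt from where it was at the start of the episode above 0.015 m).
It fails at once if the tape measure is moved by more than 15 mm (distance of tape_box from where it was at the start of the episode above 0.015 m).
It also fails if it takes over 66 s, if anything falls off the work surface, if the arm or the gripper's body presses on something with over 40 N, if the wrist force passes 120 N, or if a joint passes its speed limit or range.

## Working session

There is one attempt and no reset: what is moved stays moved. The work goes in short steps, Python scripts to look and compute and a tool call to move; the robot and the scene stay as the last step left them, time stands still between calls to the robot, and variables do not carry over. Pictures are saved under pics/ and viewed, and the job is handed in when it is done.

Besides the shell and the picture viewer there is one more tool, called as name(argument=value, ...) on one line, values as JSON. apply_moves: Moves the arm, as the interface text tells. Scaled input: -1 to 1 covers 100 mm each way for a shift and 180 degrees each way for a turn. Its arguments: {"type":"object","properties":{"offset":{"type":"array"},"twist":{"type":"array"},"grip":{"type":"number"}},"required":["offset","twist"]}

```bash
ls -la; mkdir -p pics; python3 - <<'E'
from cell import env
import cv2,numpy as np
s=env.get_state()
for k,v in s.items(): print(k,v)
for n in ["scene","side","wrist"]:
    c=env.camera(n)
    cv2.imwrite(f"pics/{n}0.png",c["pixels"][:,:,::-1])
    print(n,{k:(np.round(v,4).tolist() if k!="pixels" else 0) for k,v in c.items()})
E
```

```text
total 12
drwxr-xr-x  3 agent agent 4096 Dec  7 07:15 .
drwxr-xr-x 23 root  root  4096 Dec  7 07:15 ..
drwxr-xr-x  2 agent agent 4096 Dec  7 07:15 pics
t 0.0
joints [-0.0989963   0.39917353  0.04504024  1.53787903 -0.01875212  1.20687203
 -0.05066139]
joint_vel [ 4.39791746e-05 -6.14177470e-04  1.76559477e-03  3.17218380e-04
 -1.60355975e-03  3.63280841e-04 -4.85339167e-04]
joint_efforts [-9.65094187e-04 -4.75129580e+01  1.36406265e+00 -2.54227209e+01
  1.14684159e-02  9.53188282e-03  3.56541250e-05]
tcp_pos [6.49361699e+02 3.16036407e-02 2.23575936e+02]
tcp_rot [-1.21072585  1.2104737  -1.20826985]
wrist_force [-0.4913817   0.50698193 -0.72547751]
wrist_torque [-0.04142649  0.03687968 -0.02344379]
grip_width 1.001327197748373
scene {'pixels': 0, 'vfov': 46.0179, 'cx': 319.8726, 'cy': 202.3153, 'R': [[0.8516, -0.5238, 0.0209], [-0.2455, -0.4338, -0.8669], [0.4632, 0.7332, -0.498]], 't': [-360.9818, 269.136, 833.3787]}
side {'pixels': 0, 'vfov': 46.0011, 'cx': 317.2416, 'cy': 207.2274, 'R': [[-0.9983, -0.0535, 0.0225], [-0.0474, 0.5278, -0.848], [0.0335, -0.8477, -0.5295]], 't': [524.4958, 85.225, 1402.9636]}
wrist {'pixels': 0, 'vfov': 62.3748, 'cx': 315.8006, 'cy': 204.5345, 'mount': [[-0.0006, 0.947, 0.3212, -81.8421], [-0.0005, -0.3212, 0.947, -149.4926], [1.0, 0.0004, 0.0006, 0.6901], [0.0, 0.0, 0.0, 1.0]]}
```

View pics/scene0.png

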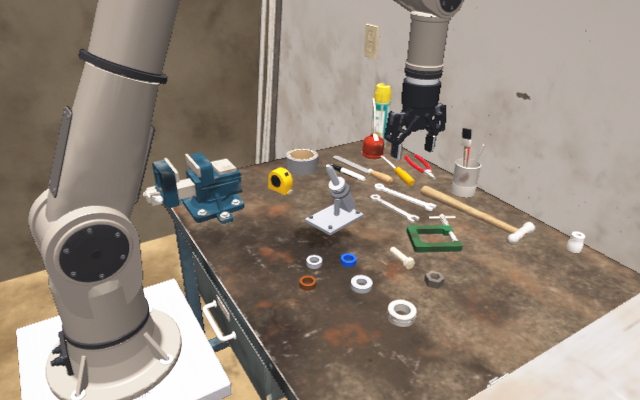

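View pics/side0.png

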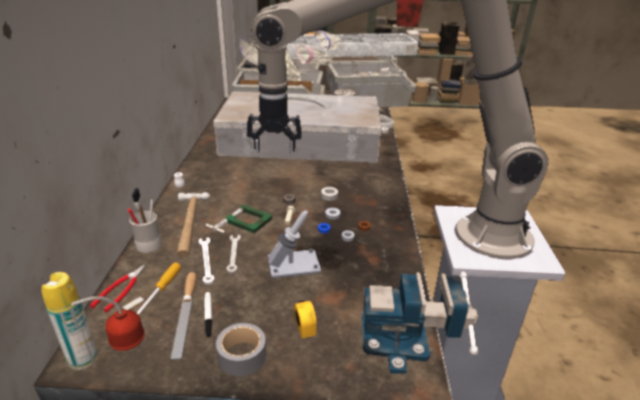

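View pics/wrist0.png

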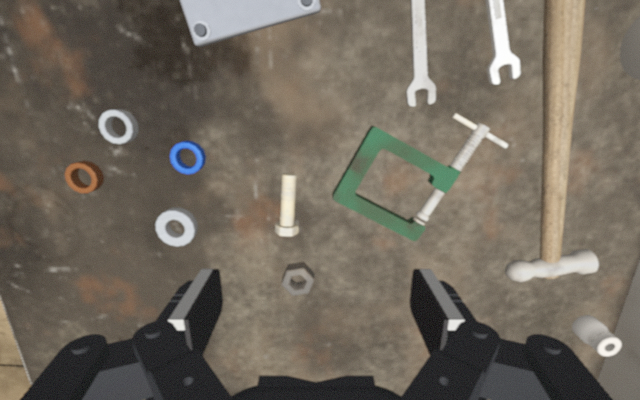

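The scene view (before any crop) shows the big ring at about (402,313), the wider steel spacer at (361,284) and the narrower steel one at (314,262). The look-alikes are blue (348,260) and brown (308,283). The hook stand is at about (335,205). Next I'll enlarge and measure.

```bash
cat > h.py <<'E'
from cell import env
import cv2,numpy as np
from scipy.spatial.transform import Rotation as Ro
from scipy.optimize import least_squares
def cam(n):
    s=env.get_state(); c=env.camera(n)
    f=200/np.tan(np.radians(c["vfov"])/2)
    c["K"]=np.array([[f,0,c["cx"]],[0,f,c["cy"]],[0,0,1]])
    if n=="wrist":
        M=np.array(c["mount"]); T=np.eye(4);T[:3,:3]=Ro.from_rotvec(s["tcp_rot"]).as_matrix();T[:3,3]=s["tcp_pos"]
        W=np.linalg.inv(T@M); c["R"]=W[:3,:3]; c["t"]=W[:3,3]
    c["R"]=np.array(c["R"]);c["t"]=np.array(c["t"])
    c["bgr"]=np.ascontiguousarray(c["pixels"][:,:,::-1]); return c
def proj(c,X):
    Y=np.atleast_2d(X)@c["R"].T+c["t"]; p=Y@c["K"].T; return p[:,:2]/p[:,2:]
def back(c,uv,z):
    d=c["R"].T@np.linalg.inv(c["K"])@np.array([uv[0],uv[1],1.]); o=-c["R"].T@c["t"]
    return o+d*(z-o[2])/d[2]
def crop(c,x,y,w,h,k,name):
    im=cv2.resize(c["bgr"][y:y+h,x:x+w],None,fx=k,fy=k,interpolation=cv2.INTER_CUBIC); cv2.imwrite(name,im)
E
python3 - <<'E'
from h import *
import pickle
c=cam("scene"); w=cam("wrist"); s=cam("side")
print(env.get_state()["t"])
pickle.dump((c,s,w),open("c0.pkl","wb"))
crop(c,290,160,160,180,4,"pics/sc1.png") if 0 else crop(c,290,240,160,100,5,"pics/sc1.png")
crop(c,290,160,90,80,7,"pics/hk1.png"); crop(s,255,190,90,90,6,"pics/hks1.png")
for n,uv,z in [("ring",(402,307),22),("s46",(361,281),14),("s36",(314,260),14),("nut",(434,275),19)]: print(n,back(c,uv,z).round(1))
for n,uv,z in [("s46",(176,227),14),("s36",(117,127),14),("blue",(187,157),14),("nut",(298,279),19),("bolt",(288,205),10)]: print("w",n,back(w,uv,z).round(1))
print(proj(w,[[640,-60,22]]))
E
```

```text
0.3
ring [ 501.5 -180.1   22. ]
s46 [484.7 -67.5  14. ]
s36 [436.2  45.8  14. ]
nut [ 629.4 -135.3   19. ]
w s46 [485.9 -68.1  14. ]
w s36 [438.6  46.9  14. ]
w blue [509.1  14.8  14. ]
w nut [ 628.5 -134.8   19. ]
w bolt [618. -42.  10.]
[[306.80624061 223.27004288]]
```

View pics/sc1.png

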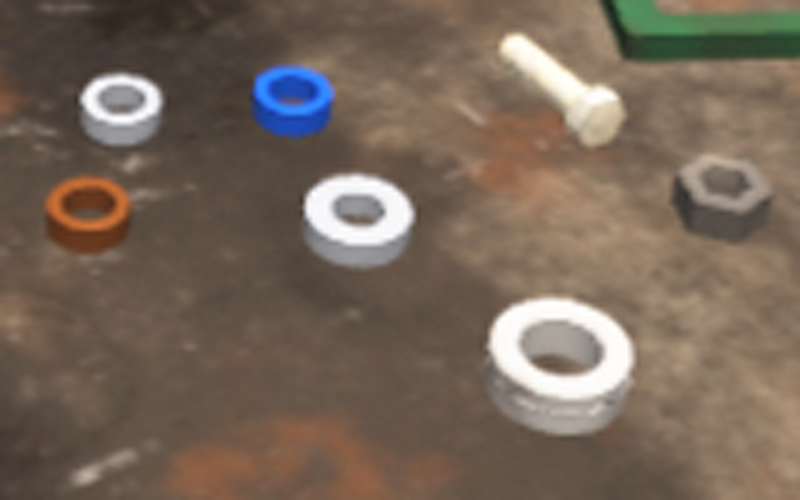

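View pics/hk1.png

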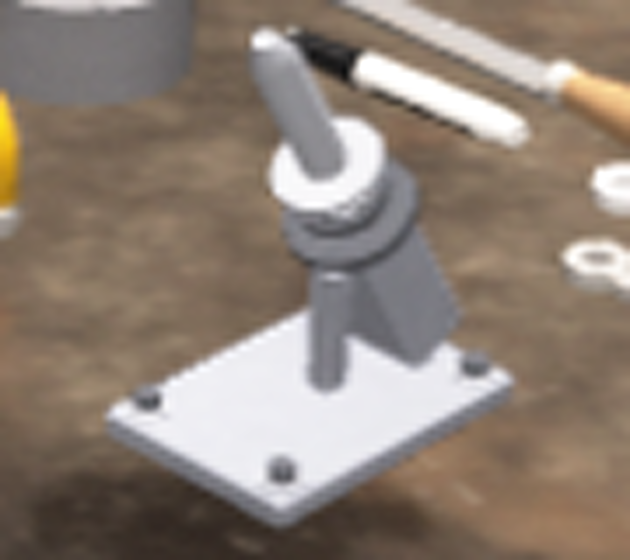

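View pics/hks1.png

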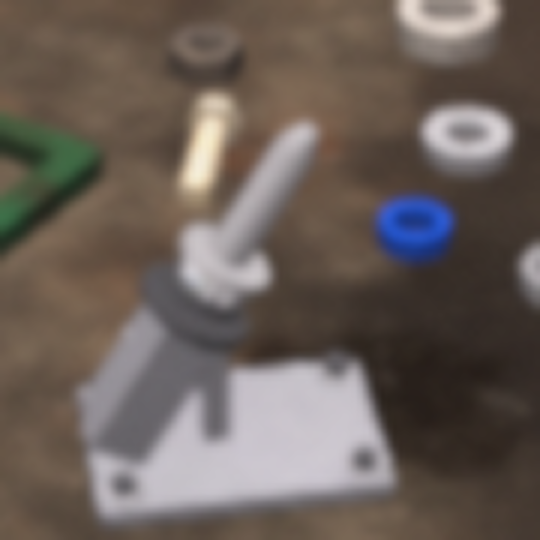

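```bash
python3 - <<'E'
from h import *
import pickle
c,s,w=pickle.load(open("c0.pkl","rb"))
print(Ro.from_rotvec(env.get_state()["tcp_rot"]).as_matrix().round(2))
S=lambda p:(290+p[0]/7,160+p[1]/7)
D=lambda p:(255+p[0]/6,190+p[1]/6)
print("tip",back(c,S((268,36)),168.1),back(s,D((302,127)),168.1))
print("flange",back(c,S((350,212)),85),back(s,D((195,300)),85))
for p in [(110,412),(283,518),(512,378)]: print("pl sc",back(c,S(p),8).round(1))
for p in [(395,480),(100,515),(360,360)]: print("pl sd",back(s,D(p),8).round(1))
# fit tip,axis points
obs=[(c,S((268,36)),96,1),(s,D((302,127)),96,1)]
def rodp(q,z):
    u=np.array([-.5*np.cos(q[2]),-.5*np.sin(q[2]),.866]); return np.array([q[0],q[1],85])+np.outer(np.atleast_1d(z),u)
edges=[(c,[S((252,60)),S((296,165))],[S((300,60)),S((343,155))]),(s,[D((278,138)),D((217,245))],[D((317,147)),D((253,262))])]
def res(q):
    r=[]
    for cc,p,z,_ in obs: r+=list(proj(cc,rodp(q,z))[0]-p)
    for cc,L,Rr in edges:
        a=proj(cc,rodp(q,[35,85])); d=a[1]-a[0]; n=np.array([-d[1],d[0]])/np.hypot(*d)
        for i in range(2):
            m=(np.array(L[i])+np.array(Rr[i]))/2
            r.append((m-a[0])@n)
    return np.array(r)
o=least_squares(res,[600,150,0]); print(o.x,np.degrees(o.x[2]),res(o.x).round(2), rodp(o.x,96))
E
```

```text
[[ 0. -0.  1.]
 [-1. -0.  0.]
 [ 0. -1. -0.]]
tip [553.21782015 178.2501551  168.1       ] [549.64221431 176.73056673 168.1       ]
flange [595.50982194 184.37590206  85.        ] [594.16842192 188.95450573  85.        ]
pl sc [512.8 215.1   8. ]
pl sc [530.4 123.6   8. ]
pl sc [657.6 160.8   8. ]
pl sd [504.9 209.3   8. ]
pl sd [630.2 242.9   8. ]
pl sd [525.2 124.1   8. ]
[5.93765176e+02 1.95077619e+02 4.17801138e-01] 23.938241884542148 [-0.57  0.69 -0.07 -0.26  0.55  0.86  0.85  1.21] [[549.89397564 175.60153719 168.136     ]]
```

apply_moves(offset=[[0.3,0.18,-0.25],[0.3,0.18,-0.25],[0.3,0.18,-0.25],[0.3,0.18,-0.25],[0.3,0.18,-0.25],[0.3,0.18,-0.23],[0,0,0],[0,0,0]], twist=[[0,0,0],[0,0,0],[0,0,0],[0,0,0],[0,0,0],[0,0,0],[0,0,0],[0,0,0]], grip=0.85)

```text
t: 1.3
tcp_pos: [499.1, -183.8, 113.1]
tcp_rot: [-1.207, 1.206, -1.208]
wrist_force: [-0.9, 0.1, 0.1]
grip_width: 0.85
```

```bash
python3 - <<'E'
from h import *
c=cam("wrist"); s=env.get_state(); print(s["t"],s["tcp_pos"],s["tcp_rot"],s["grip_width"])
cv2.imwrite("pics/w1.png",c["bgr"])
print(proj(c,[[501.5,-180,22]]))
E
```

```text
1.35 [ 498.80304455 -184.03176594  113.07411478] [-1.20790337  1.20609743 -1.20817561] 0.8471802499689125
[[317.52277262 200.20321297]]
```

View pics/w1.png

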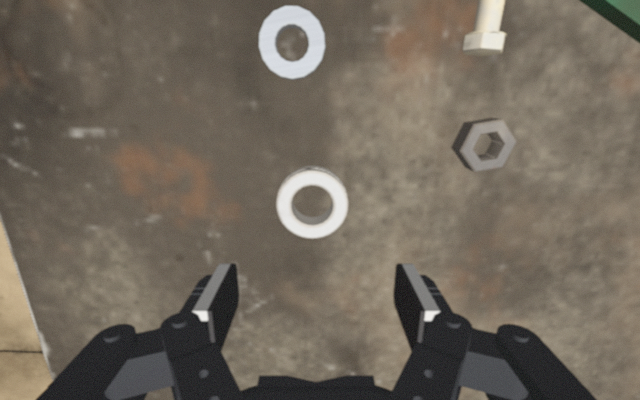

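```bash
python3 - <<'E'
from h import *
c=cam("scene"); s=cam("side"); st=env.get_state(); p=st["tcp_pos"]; R=Ro.from_rotvec(st["tcp_rot"]).as_matrix()
crs=[]
for cc in (c,s):
    im=cc["bgr"].copy()
    u=proj(cc,[p])[0].astype(int); x,y=u[0]-40,u[1]-35
    im=cv2.resize(im[y:y+70,x:x+80],None,fx=5,fy=5,interpolation=cv2.INTER_CUBIC)
    for d,col in [(0,(0,0,255)),(17,(0,255,0)),(25,(255,0,0)),(-22,(0,255,255))]:
        for l in (-36,0,36):
            q=(proj(cc,[p+R@np.array([0,d,l])])[0]-[x,y])*5+2
            cv2.circle(im,tuple(q.astype(int)),3,col,-1)
    crs.append(im)
cv2.imwrite("pics/chk1.png",np.hstack(crs))
w=cam("wrist"); crop(w,160,240,320,100,2.5,"pics/w1c.png")
g=cv2.cvtColor(w["bgr"],cv2.COLOR_BGR2GRAY)[150:260,250:370]
m=(g>200).astype(np.uint8); cs,_=cv2.findContours(m,cv2.RETR_EXTERNAL,cv2.CHAIN_APPROX_NONE)
k=max(cs,key=cv2.contourArea); e=cv2.fitEllipse(k); print(e); uv=np.array(e[0])+[250,150]
print(back(w,uv,22))
E
```

```text
((61.68749237060547, 54.36156463623047), (65.36041259765625, 68.62355041503906), 89.38424682617188)
[ 497.29504303 -183.06296631   22.        ]
```

View pics/chk1.png

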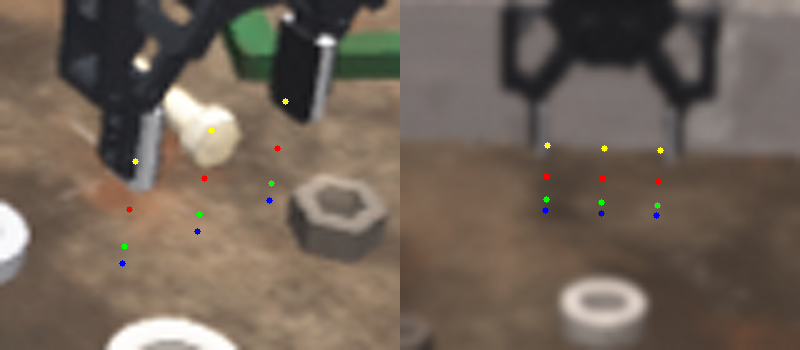

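View pics/w1c.png

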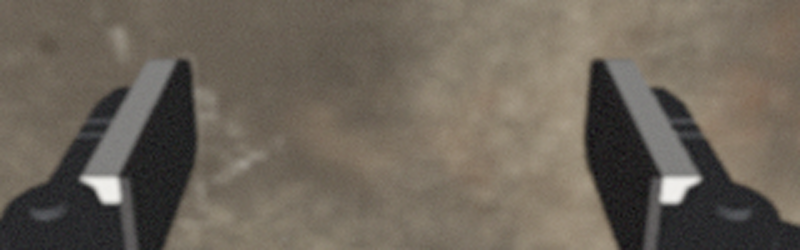

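```bash
python3 - <<'E'
from h import *
c=cam("scene"); w=cam("wrist"); st=env.get_state(); p=st["tcp_pos"]; R=Ro.from_rotvec(st["tcp_rot"]).as_matrix()
u=proj(c,[p])[0].astype(int); o=np.array([u[0]-40,u[1]-35])
P=[np.hstack([q["R"],q["t"][:,None]]) for q in (c,w)]
for a,b in [((272,98),(398.8,264)),((305,124),(395,292))]:
    a=o+np.array(a)/5
    pa=(a-[c["cx"],c["cy"]])/c["K"][0,0]; pb=(np.array(b)-[w["cx"],w["cy"]])/w["K"][0,0]
    X=cv2.triangulatePoints(P[0],P[1],pa.reshape(2,1),pb.reshape(2,1)); X=(X[:3]/X[3]).ravel()
    print(X.round(1),(R.T@(X-p)).round(1),proj(c,[X])-a,proj(w,[X])-b)
print(env.get_state()["t"])
E
```

```text
[ 537.8 -175.2  129.7] [ -8.2 -16.4  38.8] [[-0.11200577  0.05153937]] [[0.41500973 0.27250995]]
[ 538.6 -191.8  127.5] [  8.4 -14.3  39.5] [[-0.49241035  0.24739192]] [[1.74069148 1.12581808]]
1.6
```

apply_moves(offset=[[-0.01,0.2,-0.015],[0,0.2,0],[0,0.2,0],[0,0.15,0],[0,0.08,0],[0,0,0],[0,0,0],[0,0,0]], twist=[[0,0,0],[0,0,0],[0,0,0],[0,0,0],[0,0,0],[0,0,0],[0,0,0],[0,0,0]])

```text
t: 2.6
tcp_pos: [502.9, -180.9, 30.4]
tcp_rot: [-1.206, 1.196, -1.208]
wrist_force: [0.4, -0.5, 0.8]
grip_width: 0.85
```

```bash
cat > chk.py <<'E'
from h import *
import sys
def chk(tag,big=None):
    c=cam("scene"); s=cam("side"); w=cam("wrist"); st=env.get_state(); p=st["tcp_pos"]
    ims=[]
    for cc in (c,s):
        u=proj(cc,[p])[0].astype(int); x,y=max(0,u[0]-40),max(0,u[1]-40)
        ims.append(cv2.resize(cc["bgr"][y:y+80,x:x+80],(320,320),interpolation=cv2.INTER_CUBIC))
    ims.append(cv2.resize(w["bgr"][120:360,220-100:420+100],None,fx=.8,fy=.8)); 
    H=np.hstack(ims[:2]); W=cv2.resize(w["bgr"][140:340,120:520],(640,280) if False else (560,280)); W=cv2.copyMakeBorder(W,0,0,0,80,cv2.BORDER_CONSTANT)
    cv2.imwrite(f"pics/{tag}.png",np.vstack([H,W]))
    print(round(st["t"],2),p.round(1),Ro.from_rotvec(st["tcp_rot"]).as_matrix().round(3).tolist(),st["wrist_force"].round(1),round(st["grip_width"],3))
    return c,s,w,st
if __name__=="__main__": chk(sys.argv[1])
E
python3 chk.py k2
```

```text
2.75 [ 502.8 -180.8   30.3] [[0.008, 0.01, 1.0], [-1.0, -0.0, 0.008], [0.0, -1.0, 0.01]] [-0.5 -0.3 -0.1] 0.85
```

View pics/k2.png

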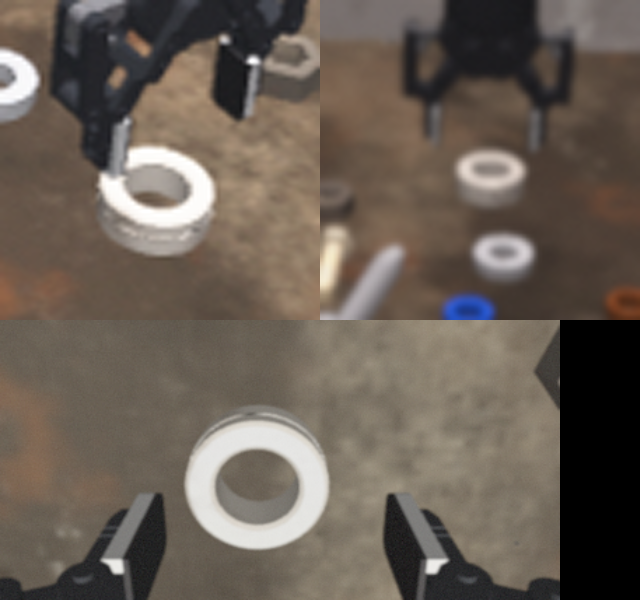

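```bash
cat >> h.py <<'E'
def ringtop(w,guess,ztop,od,thr=200):
    """fit outer top circle in wrist image by threshold+ellipse; returns world & tool coords"""
    u=proj(w,[guess])[0]; g=cv2.cvtColor(w["bgr"],cv2.COLOR_BGR2GRAY)
    m=(g>thr).astype(np.uint8); n,l,st,ce=cv2.connectedComponentsWithStats(m)
    best=min([i for i in range(1,n) if st[i,4]>150],key=lambda i:np.hypot(*(ce[i]-u)))
    cs,_=cv2.findContours((l==best).astype(np.uint8),cv2.RETR_EXTERNAL,cv2.CHAIN_APPROX_NONE)
    e=cv2.fitEllipse(max(cs,key=cv2.contourArea)); X=back(w,e[0],ztop)
    s=env.get_state(); R=Ro.from_rotvec(s["tcp_rot"]).as_matrix()
    print("ell",np.round(e[0],1),np.round(e[1],1),"world",X.round(1),"tool",(R.T@(X-s["tcp_pos"])).round(1))
    return X
E
python3 - <<'E'
from h import *
w=cam("wrist"); ringtop(w,[498,-182,22],22,56,190); ringtop(w,[498,-182,22],22,56,140)
E
```

```text
ell [303.6 257.4] [ 90.1 100.1] world [ 497.2 -182.2   22. ] tool [ 1.4  8.1 -5.6]
ell [303.8 255.8] [ 95.4 103.6] world [ 497.3 -181.3   22. ] tool [ 0.5  8.1 -5.5]
```

apply_moves(offset=[[0.01,0,-0.04],[0.0,0,-0.025],[0,0.04,0],[0,0.03,0],[0,0.03,0],[0,0.02,0],[0,0.01,0],[0,0,0]], twist=[[-0.003,0,0],[0,0,0],[0,0,0],[0,0,0],[0,0,0],[0,0,0],[0,0,0],[0,0,0]])

```text
t: 3.8
tcp_pos: [495.5, -181.9, 16.0]
tcp_rot: [-1.214, 1.204, -1.203]
wrist_force: [-0.4, -0.6, -0.3]
grip_width: 0.852
```

```bash
python3 - <<'E'
from chk import *
c,s,w,st=chk("k3")
ringtop(w,[498,-182,22],22,56,190)
E
```

```text
3.95 [ 495.6 -181.9   16.2] [[0.008, -0.0, 1.0], [-1.0, -0.0, 0.008], [0.0, -1.0, -0.0]] [-0.4  0.2 -0.7] 0.849
ell [317.4 268.8] [ 96.4 108.5] world [ 497.2 -182.1   22. ] tool [ 0.2 -5.8  1.5]
```

View pics/k3.png

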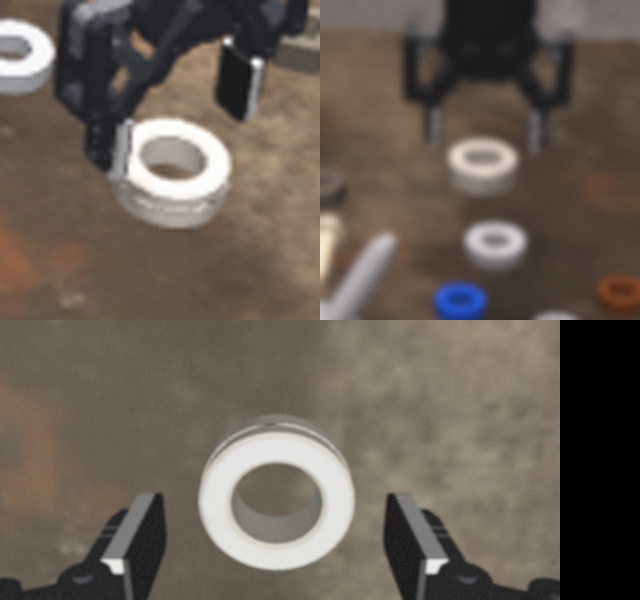

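apply_moves(offset=[[0,0.04,0],[0,0.04,0],[0,0.04,0],[0,0.03,0],[0,0.01,0],[0,0,0],[0,0,0],[0,0,0]], twist=[[0,0,0],[0,0,0],[0,0,0],[0,0,0],[0,0,0],[0,0,0],[0,0,0],[0,0,0]])

```text
t: 4.95
tcp_pos: [495.7, -182.0, -0.9]
tcp_rot: [-1.213, 1.203, -1.203]
wrist_force: [0.6, 0.8, -0.3]
grip_width: 0.85
```

```bash
python3 - <<'E'
from chk import *
c,s,w,st=chk("k4")
ringtop(w,[498,-182,22],22,56,190)
E
```

```text
5.1 [ 495.7 -182.    -0.9] [[0.008, -0.0, 1.0], [-1.0, -0.0, 0.008], [0.0, -1.0, -0.0]] [-0.4 -0.   0.6] 0.856
ell [317.3 287.6] [105.1 120.4] world [ 497.1 -181.9   22. ] tool [ -0.1 -22.9   1.5]
```

View pics/k4.png

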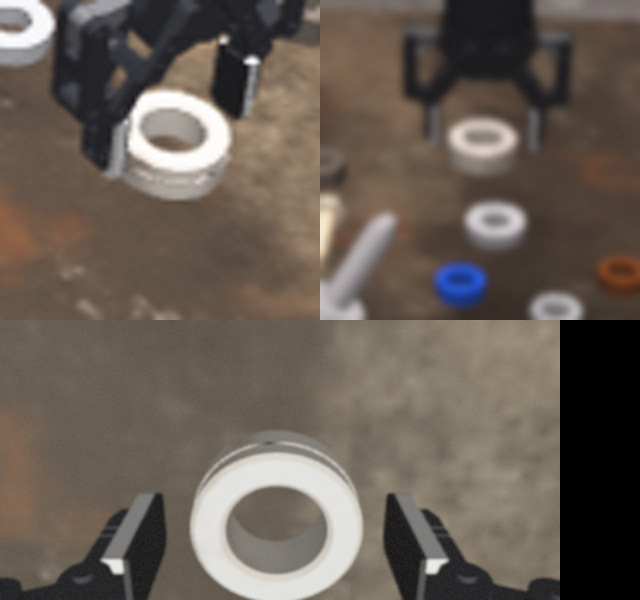

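apply_moves(offset=[[0,0,0],[0,0,0],[0,0,0],[0,0,0],[0,0,0],[0,0,0],[0,0,0],[0,0,0]], twist=[[0,0,0],[0,0,0],[0,0,0],[0,0,0],[0,0,0],[0,0,0],[0,0,0],[0,0,0]], grip=0)

```text
t: 6.1
tcp_pos: [495.8, -182.0, -0.2]
tcp_rot: [-1.213, 1.203, -1.203]
wrist_force: [0.5, -0.2, 1.1]
grip_width: 0.615
```

```bash
python3 - <<'E'
from chk import *
c,s,w,st=chk("k5")
ringtop(w,[498,-182,22],22,56,190)
crop(w,160,220,320,180,2.5,"pics/k5w.png")
E
```

```text
6.25 [ 4.959e+02 -1.820e+02 -1.000e-01] [[0.008, 0.0, 1.0], [-1.0, -0.0, 0.008], [0.0, -1.0, 0.0]] [-0.9 -0.7  0.3] 0.619
ell [315.9 286.7] [105.  118.5] world [ 496.7 -181.9   22. ] tool [ -0.1 -22.1   0.8]
```

View pics/k5.png

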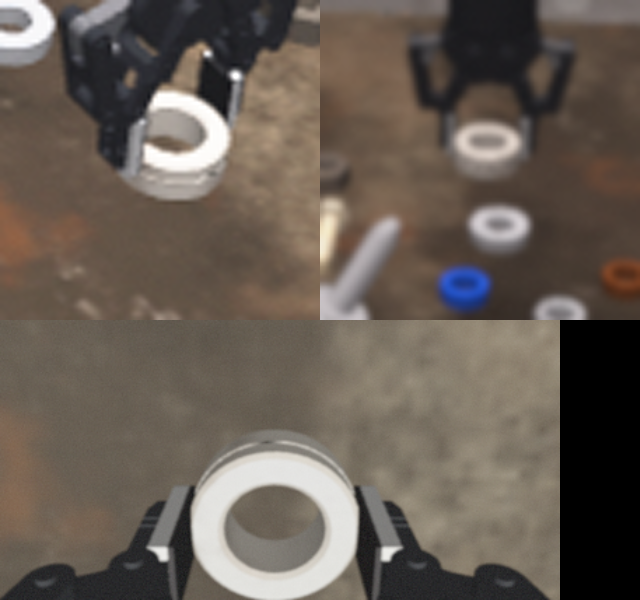

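View pics/k5w.png

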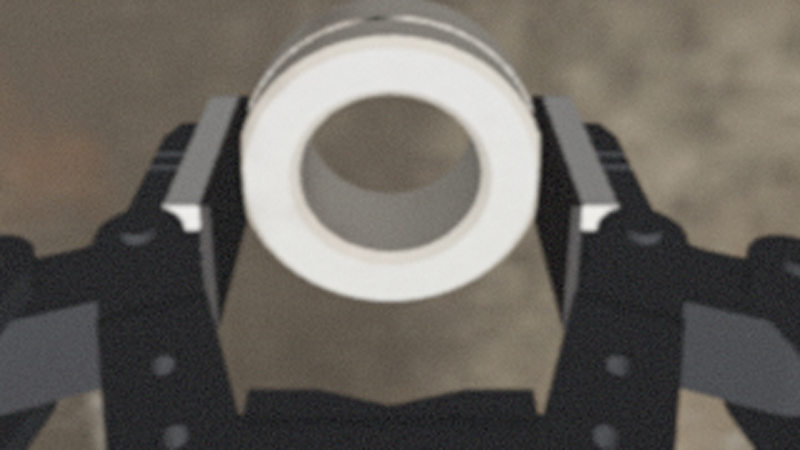

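apply_moves(offset=[[0,-0.3,0],[0,-0.5,0],[-0.4,-0.2,0.03],[-0.42,-0.1,0.03],[-0.42,-0.1,0.03],[-0.42,-0.1,0.03],[-0.42,-0.1,0.03],[-0.4,-0.1,0.03]], twist=[[0,0,0],[0,0,0],[0,0,0],[0,0,0],[0,0,0],[0,0,0],[0,0,0],[0,0,0]])

```text
t: 7.25
tcp_pos: [509.4, 69.1, 150.1]
tcp_rot: [-1.215, 1.215, -1.208]
wrist_force: [0.5, -0.7, -2.3]
grip_width: 0.614
```

```bash
cat > plan.py <<'E'
from h import *
PSI=np.radians(15); TIP=np.array([551.,176.5,168.1])
def frame(psi=PSI):
    u=np.array([-.5*np.cos(psi),-.5*np.sin(psi),np.sqrt(.75)])
    y=-u; z=np.array([np.sqrt(.75)*np.cos(psi),np.sqrt(.75)*np.sin(psi),.5]); x=np.cross(y,z)
    return np.column_stack([x,y,z]),u
def plan(P,Rt,n):
    s=env.get_state(); p=s["tcp_pos"]; R=Ro.from_rotvec(s["tcp_rot"])
    d=(R.inv()*Ro.from_matrix(Rt)).as_rotvec(); print("rot deg",np.degrees(np.linalg.norm(d)).round(1),"dp",(P-p).round(1),"now",p.round(1))
    for i in range(n):
        Ri=R*Ro.from_rotvec(d*i/n)
        print(np.round(Ri.inv().apply((P-p)/n)/100,3).tolist(), np.round(d/n/np.pi,4).tolist())
E
python3 - <<'E'
from plan import *
Rt,u=frame(); print(env.get_state()["t"],env.get_state()["grip_width"])
plan(TIP+60*u,Rt,6)
E
```

```text
7.25 0.6142177801401076
rot deg 33.9 dp [12.6 99.6 70. ] now [509.4  69.1 150.1]
[-0.166, -0.117, 0.02] [0.028, -0.0137, 0.0037]
[-0.166, -0.113, 0.037] [0.028, -0.0137, 0.0037]
[-0.165, -0.107, 0.054] [0.028, -0.0137, 0.0037]
[-0.164, -0.099, 0.07] [0.028, -0.0137, 0.0037]
[-0.162, -0.091, 0.085] [0.028, -0.0137, 0.0037]
[-0.159, -0.081, 0.1] [0.028, -0.0137, 0.0037]
```

apply_moves(offset=[[-0.17,-0.12,0.02],[-0.17,-0.115,0.04],[-0.165,-0.11,0.055],[-0.165,-0.1,0.07],[-0.16,-0.09,0.085],[-0.16,-0.08,0.1],[0,0,0],[0,0,0]], twist=[[0.028,-0.0137,0.0037],[0.028,-0.0137,0.0037],[0.028,-0.0137,0.0037],[0.028,-0.0137,0.0037],[0.028,-0.0137,0.0037],[0.028,-0.0137,0.0037],[0,0,0],[0,0,0]])

```text
t: 8.25
tcp_pos: [516.2, 175.3, 217.6]
tcp_rot: [-0.891, 0.67, -1.167]
wrist_force: [0.3, 0.6, -2.6]
grip_width: 0.612
```

```bash
python3 - <<'E'
from chk import *
c,s,w,st=chk("k6")
cv2.imwrite("pics/k6w.png",w["bgr"])
import pickle; pickle.dump((w,st),open("k6.pkl","wb"))
from plan import *
Rt,u=frame(); plan(TIP+60*u,Rt,1); print("proj tip",proj(w,[TIP,TIP-66*u]))
E
```

```text
8.4 [516.7 175.4 217.9] [[0.274, 0.484, 0.831], [-0.962, 0.137, 0.238], [0.001, -0.864, 0.503]] [ 0.   0.6 -1.9] 0.617
rot deg 0.9 dp [ 5.3 -6.7  2.2] now [516.7 175.4 217.9]
[0.079, -0.002, 0.039] [-0.0013, 0.0046, -0.0022]
proj tip [[320.58026985 230.99435485]
 [319.26612356 201.57267177]]
```

View pics/k6w.png

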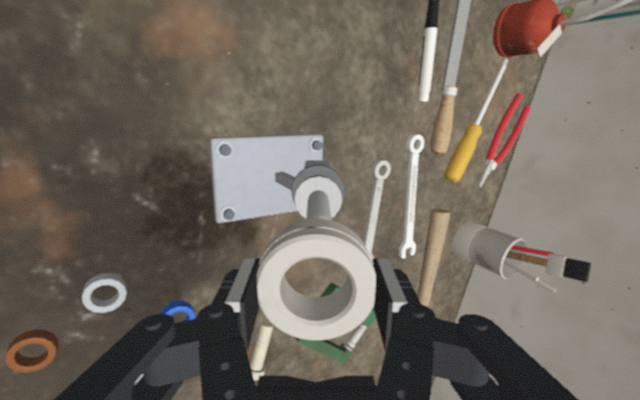

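View pics/k6.png

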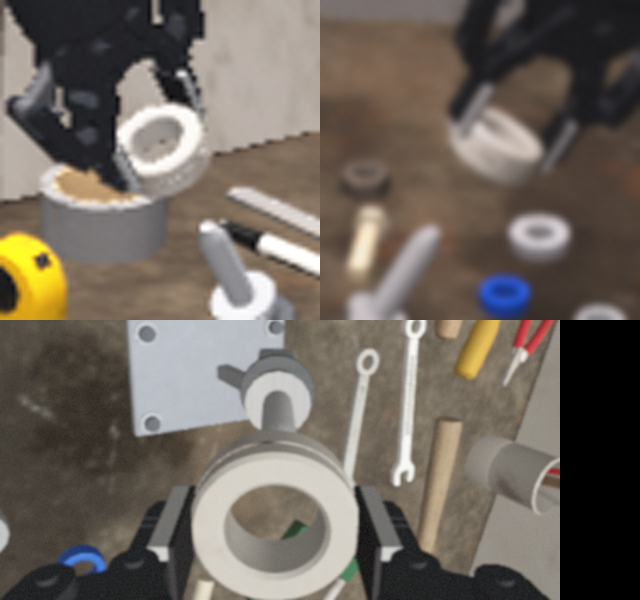

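```bash
python3 - <<'E'
from h import *
import pickle
w,st=pickle.load(open("k6.pkl","rb"))
crop(w,200,120,160,120,5,"pics/k6c.png")
for z in (5,8,12):
    A,B,C=[back(w,p,z) for p in [(211,137),(323,135),(218,221)]]
    print(A.round(1),B.round(1),C.round(1),np.degrees(np.arctan2(*(B-A)[[1,0]])),np.degrees(np.arctan2(*(A-C)[[1,0]]))-90)
E
```

```text
[508.9 214.    5. ] [636.7 244.3   5. ] [532.2 127.    5. ] 13.370647468718326 15.011520983657647
[508.1 214.1   8. ] [634.8 244.3   8. ] [531.2 128.    8. ] 13.370647468718323 15.011520983657718
[507.1 214.4  12. ] [632.3 244.1  12. ] [530.  129.2  12. ] 13.370647468718335 15.011520983657661
```

View pics/k6c.png

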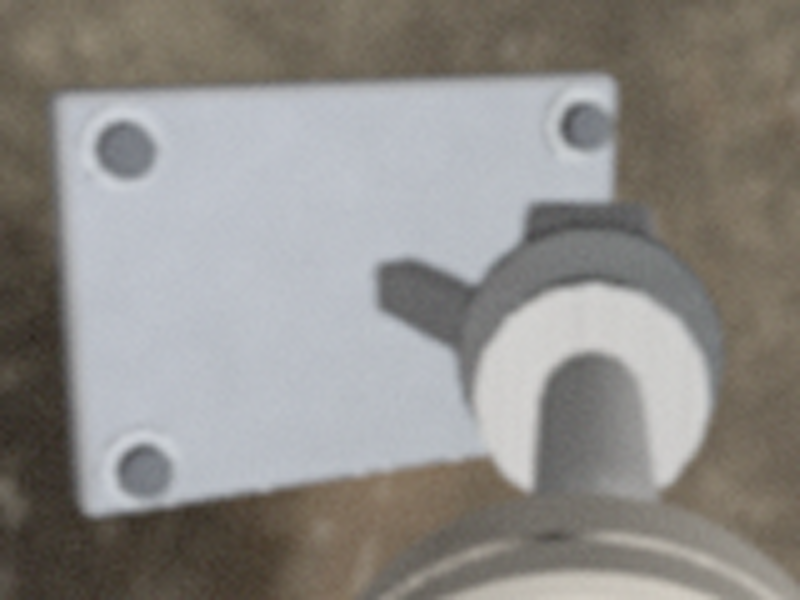

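```bash
python3 - <<'E'
from h import *
import pickle
from plan import frame
w,st=pickle.load(open("k6.pkl","rb"))
R=Ro.from_rotvec(st["tcp_rot"]).as_matrix();p=st["tcp_pos"]
Rt,u=frame(np.radians(14.3))
O=back(w,(318.,191),85); T=O+96*u
print("O",O,"T",T, "O tool",R.T@(O-p),"T tool",R.T@(T-p))
def circ(C,r): 
    a=np.linspace(0,2*np.pi,60); return C+r*(np.outer(np.cos(a),Rt[:,0])+np.outer(np.sin(a),Rt[:,2]))
im=cv2.resize(w["bgr"][120:240,200:360],None,fx=5,fy=5,interpolation=cv2.INTER_CUBIC)
def dr(O,col):
    for C,r in [(O,26),(O+30*u,21),(O+30*u,9.5),(O+60*u,9.5),(O+85*u,9.5)]:
        q=((proj(w,circ(C,r))-[200,120])*5+2).astype(np.int32); cv2.polylines(im,[q],True,col,1)
dr(O,(0,0,255))
cv2.imwrite("pics/k6o.png",im)
for C in (O,): pass
c=cam("scene"); s=cam("side")
ims=[]
for cc,(x,y) in ((c,(290,150)),(s,(255,190))):
    m=cv2.resize(cc["bgr"][y:y+80,x:x+80],None,fx=5,fy=5,interpolation=cv2.INTER_CUBIC)
    for C,r in [(O,26),(O+30*u,21),(O+30*u,9.5),(O+60*u,9.5),(O+85*u,9.5),(O+96*u,4)]:
        q=((proj(cc,circ(C,r))-[x,y])*5+2).astype(np.int32); cv2.polylines(m,[q],True,(0,0,255),1)
    ims.append(m)
cv2.imwrite("pics/k6o2.png",np.hstack(ims))
E
```

```text
O [596.10930466 189.79988858  85.        ] T [549.59654955 177.94393597 168.13843876] O tool [  7.75857098 155.24694876   2.43628871] T tool [ 6.52182163 59.25575187  2.83700091]
```

View pics/k6o.png

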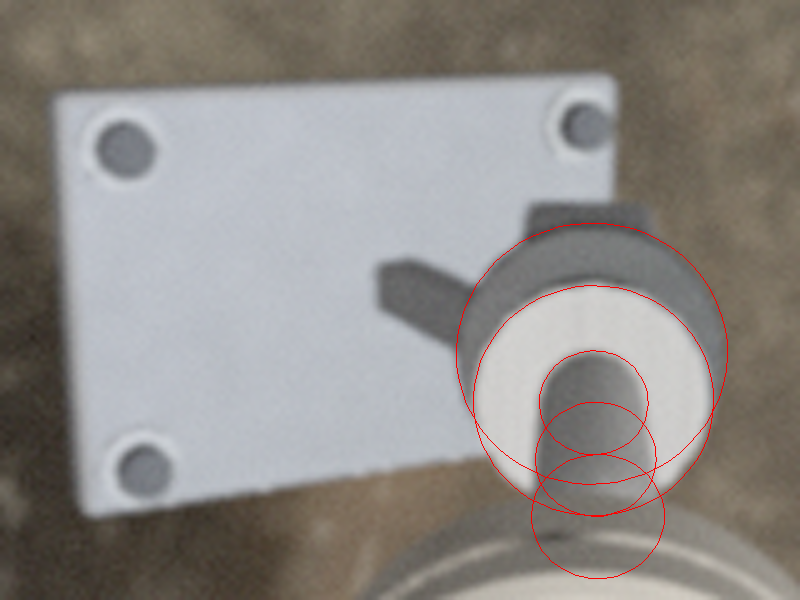

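View pics/k6o2.png

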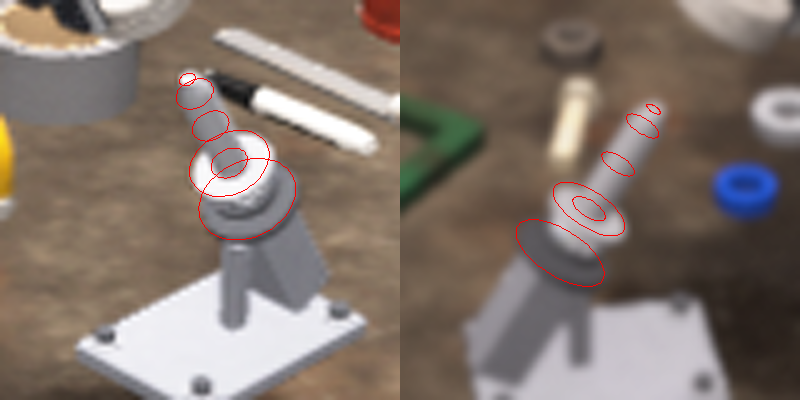

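```bash
cat >> plan.py <<'E'
TIP=np.array([549.6,177.9,168.1]); PSI=np.radians(14.3)
def hp(d,off):
    Rt,u=frame(PSI); return TIP+d*u-Rt@np.array([off[0],0,off[1]]),Rt
E
python3 - <<'E'
from plan import *
P,Rt=hp(20,(-.1,.8)); plan(P,Rt,5)
E
```

```text
rot deg 1.7 dp [ 22.5  -0.6 -33.1] now [516.8 175.7 218.1]
[0.013, 0.079, 0.004] [-0.0003, 0.0016, -0.0008]
[0.013, 0.079, 0.004] [-0.0003, 0.0016, -0.0008]
[0.013, 0.079, 0.004] [-0.0003, 0.0016, -0.0008]
[0.013, 0.079, 0.004] [-0.0003, 0.0016, -0.0008]
[0.012, 0.079, 0.004] [-0.0003, 0.0016, -0.0008]
```

apply_moves(offset=[[0.03,0,0.01],[0.03,0.06,0.01],[0,0.08,0],[0,0.1,0],[0,0.08,0],[0,0.08,0],[0,0,0],[0,0,0]], twist=[[-0.001,0.004,-0.002],[-0.001,0.004,-0.002],[0,0,0],[0,0,0],[0,0,0],[0,0,0],[0,0,0],[0,0,0]])

```text
t: 9.5
tcp_pos: [541.3, 174.9, 180.8]
tcp_rot: [-0.888, 0.692, -1.192]
wrist_force: [-0.1, 0.0, -1.8]
grip_width: 0.615
```

```bash
python3 - <<'E'
from chk import *
c,s,w,st=chk("k7")
from plan import *
P,Rt=hp(20,(-.1,.8)); plan(P,Rt,1)
R=Ro.from_rotvec(st["tcp_rot"]).as_matrix();p=st["tcp_pos"]
print(R.T@(TIP-p), R.T@frame(PSI)[1])
crop(w,220,200,200,150,4,"pics/k7w.png")
E
```

```text
9.65 [541.3 174.8 181.1] [[0.245, 0.481, 0.842], [-0.97, 0.122, 0.212], [-0.001, -0.868, 0.496]] [-0.  -0.  -1.6] 0.62
rot deg 0.3 dp [-2.   0.3  4. ] now [541.3 174.8 181.1]
[-0.008, -0.044, 0.003] [0.0013, -0.0008, 0.0003]
[-0.93594209 15.63756762  1.22653199] [ 7.93669816e-04 -9.99991261e-01 -4.10468775e-03]
```

View pics/k7w.png

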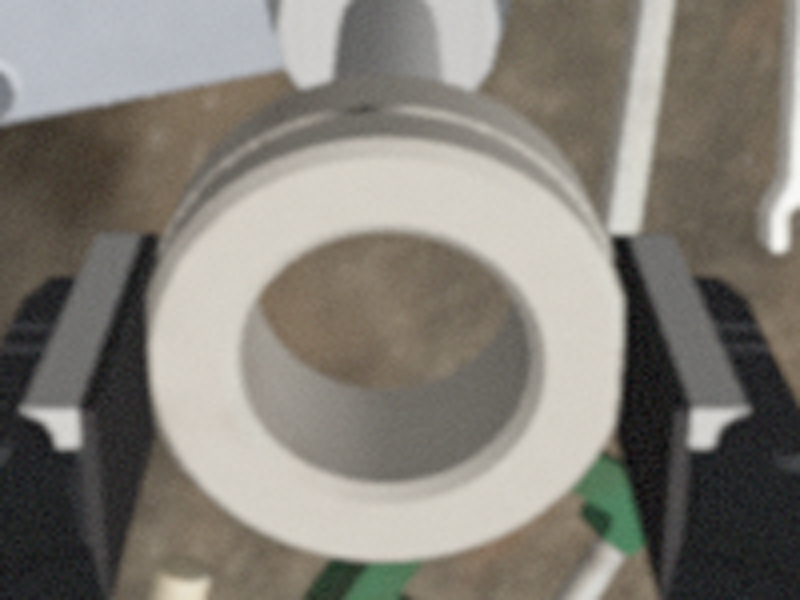

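View pics/k7.png

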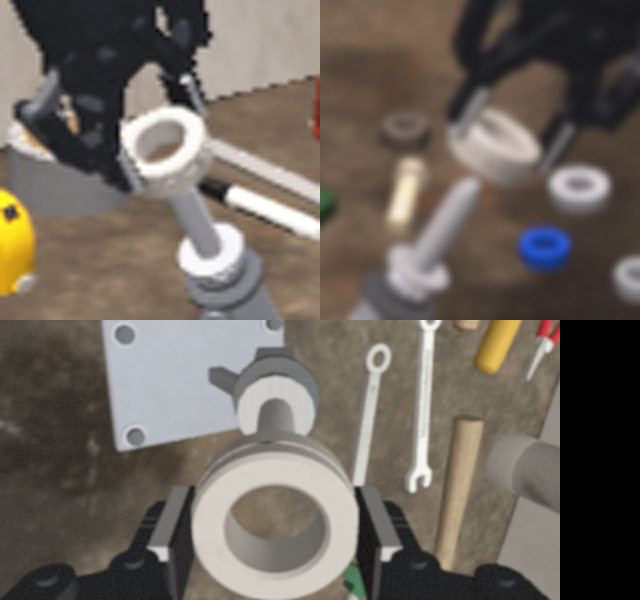

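apply_moves(offset=[[-0.008,0.05,0.003],[0,0.1,0],[0,0.1,0],[0,0.1,0],[0,0.1,0],[0,0.1,0],[0,0.08,0],[0,0,0]], twist=[[0.001,-0.001,0],[0,0,0],[0,0,0],[0,0,0],[0,0,0],[0,0,0],[0,0,0],[0,0,0]])

```text
t: 10.65
tcp_pos: [574.1, 184.1, 122.3]
tcp_rot: [-0.887, 0.687, -1.191]
wrist_force: [0.2, -0.1, -2.1]
grip_width: 0.612
```

```bash
cat > fs.py <<'E'
from plan import *
import sys
def rep():
    s=env.get_state(); R=Ro.from_rotvec(s["tcp_rot"]).as_matrix();p=s["tcp_pos"];Rt,u=frame(PSI)
    print("t",round(s["t"],2),"tip in tool",(R.T@(TIP-p)).round(1),"zrod",round(float((p-TIP)@u+96),1),"u tool",(R.T@u).round(3),"F tool",(R.T@s["wrist_force"]).round(1),"grip",round(s["grip_width"],3))
    F=[]
    return s
if __name__=="__main__": rep()
E
python3 fs.py; python3 chk.py k8
```

```text
t 10.65 tip in tool [  0.  -52.3   1. ] zrod 43.7 u tool [ 0.001 -1.    -0.001] F tool [ 0.1  1.9 -0.9] grip 0.612
10.8 [574.3 184.3 123.4] [[0.248, 0.485, 0.839], [-0.969, 0.123, 0.215], [0.001, -0.866, 0.5]] [ 0.3  0.2 -2.3] 0.619
```

View pics/k8.png

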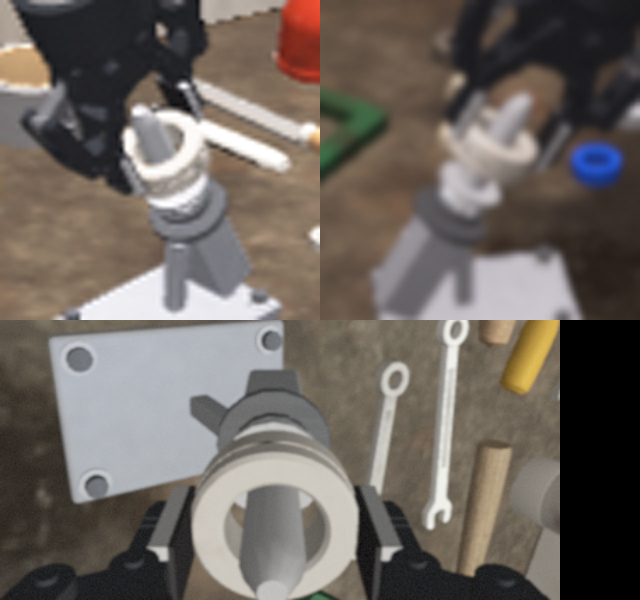

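apply_moves(offset=[[0,0.01,0],[0,0.01,0],[0,0.01,0],[0,0.01,0],[0,0.01,0],[0,0.01,0],[0,0.01,0],[0,0,0]], twist=[[0,0,0],[0,0,0],[0,0,0],[0,0,0],[0,0,0],[0,0,0],[0,0,0],[0,0,0]])

```text
t: 11.8
tcp_pos: [578.2, 185.3, 118.1]
tcp_rot: [-0.884, 0.686, -1.192]
wrist_force: [0.8, 0.5, -2.2]
grip_width: 0.616
```

```bash
python3 fs.py
```

```text
t 11.8 tip in tool [  0.1 -58.1  -0.5] zrod 37.9 u tool [ 0.    -1.     0.002] F tool [-0.3  2.4 -0.3] grip 0.616
```

apply_moves(offset=[[0,0.005,0.003],[0,0.005,0.002],[0,0.005,0.003],[0,0.005,0.002],[0,0.005,0],[0,0.005,0],[0,0,0],[0,0,0]], twist=[[0,0,0],[0,0,0],[0,0,0],[0,0,0],[0,0,0],[0,0,0],[0,0,0],[0,0,0]])

```text
t: 12.8
tcp_pos: [580.7, 185.9, 115.9]
tcp_rot: [-0.883, 0.686, -1.192]
wrist_force: [-0.1, 0.7, -2.5]
grip_width: 0.616
```

```bash
python3 fs.py
```

```text
t 12.8 tip in tool [  0.1 -61.3  -1.6] zrod 34.8 u tool [ 0.    -1.     0.002] F tool [-0.7  2.2 -1.1] grip 0.616
```

apply_moves(offset=[[0,0.006,-0.005],[0,0.006,-0.005],[0,0.006,-0.005],[0,0.006,-0.005],[0,0.006,-0.005],[0,0.006,-0.003],[0,0.004,0],[0,0,0]], twist=[[0,0,0],[0,0,0],[0,0,0],[0,0,0],[0,0,0],[0,0,0],[0,0,0],[0,0,0]])

```text
t: 13.8
tcp_pos: [580.3, 185.8, 110.6]
tcp_rot: [-0.883, 0.686, -1.192]
wrist_force: [-0.3, 0.2, -2.0]
grip_width: 0.611
```

```bash
python3 - <<'E'
from chk import *
from fs import rep
rep(); c,s,w,st=chk("k9"); crop(w,220,150,200,200,3,"pics/k9w.png")
E
```

```text
t 13.8 tip in tool [  0.1 -65.6   1.5] zrod 30.4 u tool [ 0.    -1.     0.002] F tool [-0.2  1.6 -1.2] grip 0.611
13.95 [580.3 185.8 110.7] [[0.247, 0.487, 0.838], [-0.969, 0.124, 0.214], [0.0, -0.865, 0.502]] [-0.3 -0.3 -2.3] 0.611
```

View pics/k9.png

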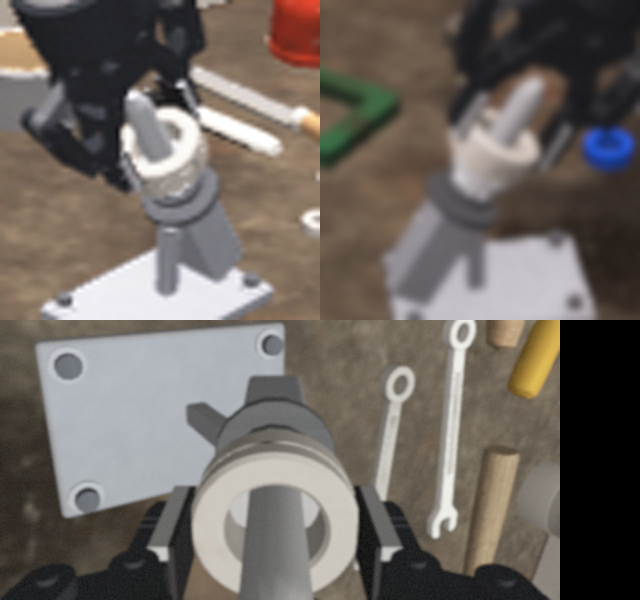

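apply_moves(offset=[[0,0.006,0],[0,0.006,0],[0,0.006,0],[0,0.006,0],[0,0.006,0],[0,0.005,0],[0,0,0],[0,0,0]], twist=[[0,0,0],[0,0,0],[0,0,0],[0,0,0],[0,0,0],[0,0,0],[0,0,0],[0,0,0]])

```text
t: 14.95
tcp_pos: [582.2, 186.3, 107.5]
tcp_rot: [-0.883, 0.686, -1.192]
wrist_force: [-0.2, -0.2, -1.2]
grip_width: 0.613
```

```bash
python3 fs.py
```

```text
t 14.95 tip in tool [  0.1 -69.3   1.3] zrod 26.7 u tool [ 0.    -1.     0.003] F tool [ 0.2  0.9 -0.8] grip 0.613
```

apply_moves(offset=[[0,0,0],[0,0,0],[0,0,0],[0,0,0],[0,-0.05,0],[0,-0.25,0],[0,-0.3,0],[0,-0.3,0]], twist=[[0,0,0],[0,0,0],[0,0,0],[0,0,0],[0,0,0],[0,0,0],[0,0,0],[0,0,0]], grip=0.8)

```text
t: 15.95
tcp_pos: [537.4, 175.5, 187.2]
tcp_rot: [-0.884, 0.685, -1.19]
wrist_force: [0.4, -0.6, 0.3]
grip_width: 0.798
```

```bash
python3 - <<'E'
from chk import *
from fs import *
rep(); c,s,w,st=chk("k10")
X=back(w,(0,0),0)
Rt=np.array([[0,0,1],[-1,0,0],[0,-1,0]],float)
plan(np.array([485.5,-68,90.]),Rt,8)
E
```

```text
t 15.95 tip in tool [ 0.7 22.8  1.2] zrod 118.8 u tool [-0.001 -1.     0.002] F tool [ 0.7 -0.1  0.3] grip 0.798
16.1 [538.7 175.7 188.4] [[0.248, 0.489, 0.836], [-0.969, 0.126, 0.214], [-0.0, -0.863, 0.505]] [-0.2 -0.6  0.3] 0.801
rot deg 33.5 dp [ -53.2 -243.7  -98.4] now [538.7 175.7 188.4]
[0.279, 0.035, -0.183] [-0.021, 0.0098, -0.0026]
[0.284, 0.049, -0.172] [-0.021, 0.0098, -0.0026]
[0.288, 0.063, -0.159] [-0.021, 0.0098, -0.0026]
[0.292, 0.075, -0.146] [-0.021, 0.0098, -0.0026]
[0.296, 0.087, -0.131] [-0.021, 0.0098, -0.0026]
[0.299, 0.097, -0.116] [-0.021, 0.0098, -0.0026]
[0.301, 0.107, -0.1] [-0.021, 0.0098, -0.0026]
[0.303, 0.115, -0.084] [-0.021, 0.0098, -0.0026]
```

View pics/k10.png

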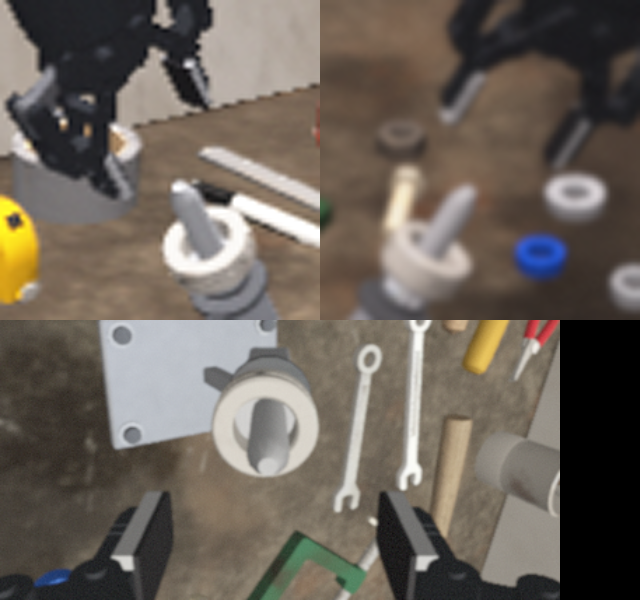

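apply_moves(offset=[[0.28,0,-0.18],[0.28,0.04,-0.17],[0.29,0.07,-0.16],[0.29,0.08,-0.15],[0.3,0.09,-0.13],[0.3,0.1,-0.12],[0.3,0.12,-0.1],[0.2,0.1,-0.07]], twist=[[-0.021,0.0098,-0.0026],[-0.021,0.0098,-0.0026],[-0.021,0.0098,-0.0026],[-0.021,0.0098,-0.0026],[-0.021,0.0098,-0.0026],[-0.021,0.0098,-0.0026],[-0.021,0.0098,-0.0026],[-0.021,0.0098,-0.0026]], grip=0.65)

```text
t: 17.1
tcp_pos: [479.9, -64.6, 83.8]
tcp_rot: [-1.229, 1.23, -1.203]
wrist_force: [0.1, 1.0, -0.1]
grip_width: 0.65
```

```bash
python3 - <<'E'
from chk import *
from fs import *
w=cam("wrist"); cv2.imwrite("pics/k11w.png",w["bgr"])
X=ringtop(w,[485.5,-68,14],14,46,190)
s=env.get_state(); print(s["t"],s["tcp_pos"])
Rt=np.array([[0,0,1],[-1,0,0],[0,-1,0]],float)
plan(np.array([X[0],X[1],20.]),Rt,1)
E
```

```text
ell [322.2 219.8] [57.6 61.9] world [483.4 -68.8  14. ] tool [ 1.4 68.4  5.4]
17.15 [479.98385704 -67.07066667  82.50801858]
rot deg 1.7 dp [  3.4  -1.8 -62.5] now [480.  -67.1  82.5]
[0.014, 0.624, 0.053] [0.0091, -0.0023, 0.0017]
```

View pics/k11w.png

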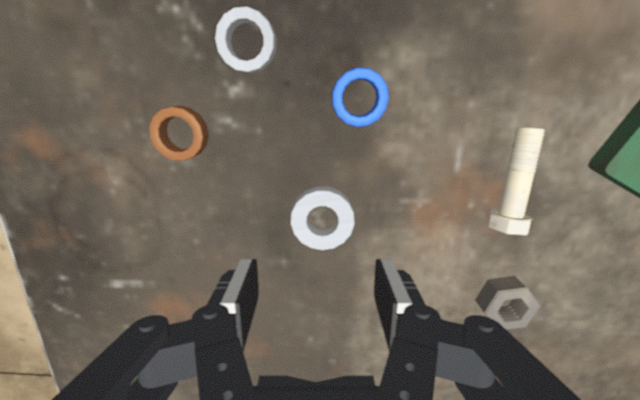

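apply_moves(offset=[[0.015,0,0.045],[0,0.1,0],[0,0.15,0],[0,0.15,0],[0,0.13,0],[0,0.09,0],[0,0,0],[0,0,0]], twist=[[0.009,-0.002,0.002],[0,0,0],[0,0,0],[0,0,0],[0,0,0],[0,0,0],[0,0,0],[0,0,0]])

```text
t: 18.15
tcp_pos: [483.9, -65.4, 14.7]
tcp_rot: [-1.209, 1.207, -1.205]
wrist_force: [-0.4, -0.3, 0.4]
grip_width: 0.65
```

```bash
python3 - <<'E'
from chk import *
from fs import *
c,s,w,st=chk("k12")
X=ringtop(w,[483.5,-68.5,14],14,46,190)
Rt=np.array([[0,0,1],[-1,0,0],[0,-1,0]],float)
plan(np.array([X[0]-.8,X[1],-6.5]),Rt,1)
E
```

```text
18.3 [484.  -65.5  15. ] [[0.004, 0.001, 1.0], [-1.0, 0.003, 0.004], [-0.003, -1.0, 0.001]] [-0.5 -1.2 -0.2] 0.655
ell [312.8 267.1] [76.3 85.8] world [483.3 -68.5  14. ] tool [ 3.   0.9 -0.8]
rot deg 0.3 dp [ -1.6  -3.  -21.5] now [484.  -65.5  15. ]
[0.031, 0.214, -0.016] [-0.0005, 0.0013, -0.0008]
```

View pics/k12.png

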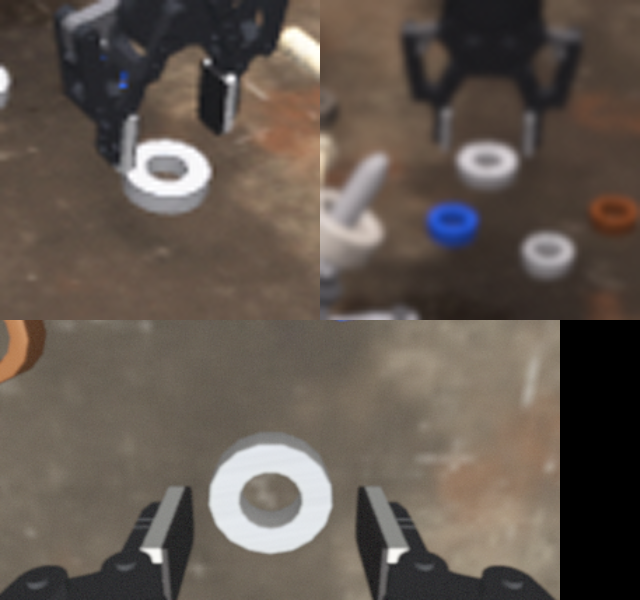

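apply_moves(offset=[[0.03,0,-0.015],[0,0.04,0],[0,0.05,0],[0,0.05,0],[0,0.04,0],[0,0.02,0],[0,0,0],[0,0,0]], twist=[[0,0.001,-0.001],[0,0,0],[0,0,0],[0,0,0],[0,0,0],[0,0,0],[0,0,0],[0,0,0]])

```text
t: 19.3
tcp_pos: [482.8, -68.8, -6.1]
tcp_rot: [-1.208, 1.207, -1.21]
wrist_force: [0.5, -0.7, -0.2]
grip_width: 0.654
```

```bash
python3 - <<'E'
from chk import *
from fs import *
c,s,w,st=chk("k13")
X=ringtop(w,[483.5,-68.5,14],14,46,190)
Rt=np.array([[0,0,1],[-1,0,0],[0,-1,0]],float)
plan(np.array([X[0]-.8,X[1],-6.5]),Rt,1)
E
```

```text
19.45 [482.9 -68.8  -6. ] [[0.001, 0.002, 1.0], [-1.0, -0.001, 0.001], [0.001, -1.0, 0.002]] [-0.8  0.4  0.9] 0.646
ell [315.  283.4] [85.3 97.9] world [483.3 -68.3  14. ] tool [ -0.5 -20.    0.4]
rot deg 0.2 dp [-0.5  0.5 -0.5] now [482.9 -68.8  -6. ]
[-0.005, 0.005, -0.005] [-0.0008, 0.0002, 0.0003]
```

View pics/k13.png

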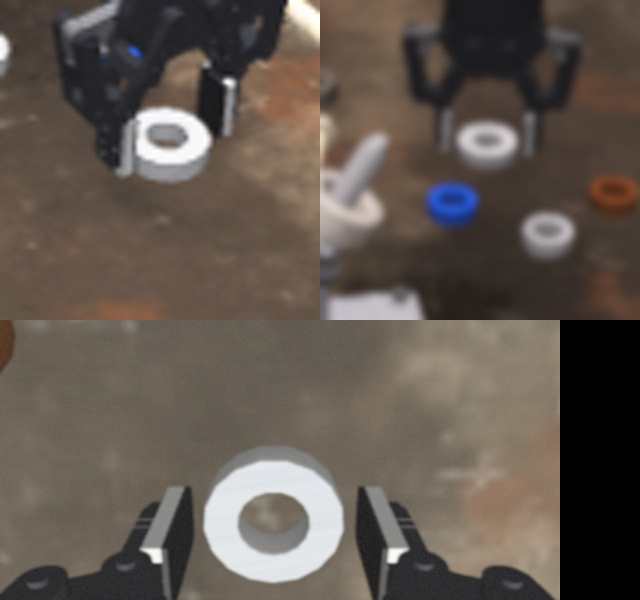

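apply_moves(offset=[[0,0,0],[0,0,0],[0,0,0],[0,0,0],[0,0,0],[0,0,0],[0,0,0],[0,-0.05,0]], twist=[[0,0,0],[0,0,0],[0,0,0],[0,0,0],[0,0,0],[0,0,0],[0,0,0],[0,0,0]], grip=0)

```text
t: 20.45
tcp_pos: [482.3, -68.8, -0.6]
tcp_rot: [-1.209, 1.208, -1.21]
wrist_force: [-0.2, -0.1, -1.2]
grip_width: 0.5
```

```bash
python3 - <<'E'
from chk import *
from fs import *
c,s,w,st=chk("k14")
p=st["tcp_pos"]
X=ringtop(w,[483.5,-68.5,14],p[2]+6+14,46,190)
crop(w,220,240,200,100,4,"pics/k14w.png")
P,Rt=hp(60,(0,.8)); s=env.get_state(); 
plan(np.array([500,60,150]),Ro.from_rotvec(s["tcp_rot"]).as_matrix(),1)
E
```

```text
20.6 [ 4.83e+02 -6.88e+01 -1.00e-01] [[0.0, 0.003, 1.0], [-1.0, -0.001, 0.0], [0.001, -1.0, 0.003]] [ 0.4  0.7 -1.3] 0.502
ell [315.7 282.4] [85.3 96.3] world [483.8 -68.   19.9] tool [ -0.8 -20.    0.9]
rot deg 0.0 dp [ 17.  128.8 150.1] now [ 4.83e+02 -6.88e+01 -1.00e-01]
[-1.287, -1.501, 0.174] [-0.0, -0.0, 0.0]
```

View pics/k14w.png

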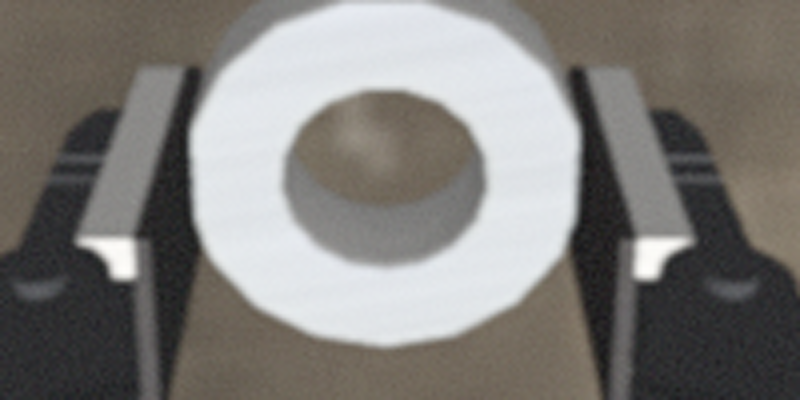

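View pics/k14.png

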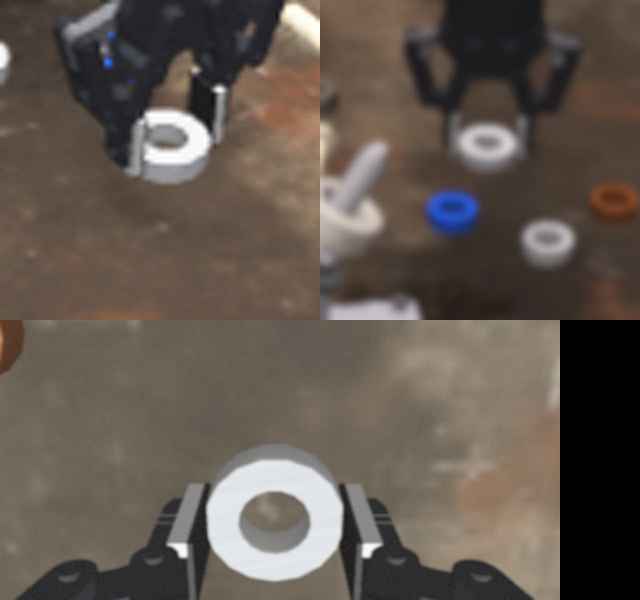

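apply_moves(offset=[[0,-0.4,0],[-0.1,-0.45,0.03],[-0.2,-0.25,0.03],[-0.25,-0.2,0.03],[-0.25,-0.15,0.03],[-0.25,-0.1,0.03],[-0.25,-0.05,0.03],[-0.2,0,0.03]], twist=[[0,0,0],[0,0,0],[0,0,0],[0,0,0],[0,0,0],[0,0,0],[0,0,0],[0,0,0]])

```text
t: 21.6
tcp_pos: [502.7, 83.5, 164.2]
tcp_rot: [-1.207, 1.212, -1.214]
wrist_force: [-0.5, 0.0, -1.6]
grip_width: 0.507
```

```bash
python3 - <<'E'
from fs import *
rep(); P,Rt=hp(60,(-.8,.9)); plan(P,Rt,6)
E
```

```text
t 21.6 tip in tool [-94.6  -3.9  46.4] zrod 127.0 u tool [ 0.127 -0.866 -0.483] F tool [-0.   1.6 -0.5] grip 0.507
rot deg 33.2 dp [17.3 86.  55.4] now [502.7  83.5 164.2]
[-0.143, -0.092, 0.028] [0.0276, -0.0132, 0.0036]
[-0.143, -0.088, 0.042] [0.0276, -0.0132, 0.0036]
[-0.142, -0.082, 0.055] [0.0276, -0.0132, 0.0036]
[-0.14, -0.075, 0.068] [0.0276, -0.0132, 0.0036]
[-0.138, -0.067, 0.08] [0.0276, -0.0132, 0.0036]
[-0.135, -0.058, 0.091] [0.0276, -0.0132, 0.0036]
```

apply_moves(offset=[[-0.13,-0.1,0.03],[-0.14,-0.09,0.04],[-0.14,-0.08,0.055],[-0.14,-0.075,0.07],[-0.13,-0.065,0.08],[-0.12,-0.06,0.09],[0,0,0],[0,0,0]], twist=[[0.0276,-0.0132,0.0036],[0.0276,-0.0132,0.0036],[0.0276,-0.0132,0.0036],[0.0276,-0.0132,0.0036],[0.0276,-0.0132,0.0036],[0.0276,-0.0132,0.0036],[0,0,0],[0,0,0]])

```text
t: 22.6
tcp_pos: [516.6, 168.7, 219.1]
tcp_rot: [-0.883, 0.676, -1.184]
wrist_force: [-0.0, 0.0, -1.5]
grip_width: 0.505
```

```bash
python3 - <<'E'
from fs import *
rep(); w=cam("wrist"); st=env.get_state(); crop(w,220,140,200,150,4,"pics/k15w.png")
import pickle; pickle.dump((w,st),open("k15.pkl","wb"))
Rt,u=frame(PSI); print(proj(w,[TIP,TIP-50*u]))
P,Rt=hp(60,(-.8,.9)); plan(P,Rt,1)
E
```

```text
t 22.6 tip in tool [-0.6 61.3  3.7] zrod 157.3 u tool [-0.003 -1.     0.007] F tool [-0.   1.3 -0.8] grip 0.505
[[320.26805334 218.15092257]
 [319.04005665 196.55354395]]
rot deg 0.8 dp [3.3 0.9 0.6] now [516.6 168.7 219. ]
[0.0, 0.012, 0.033] [-0.0023, 0.0034, -0.0011]
```

View pics/k15w.png

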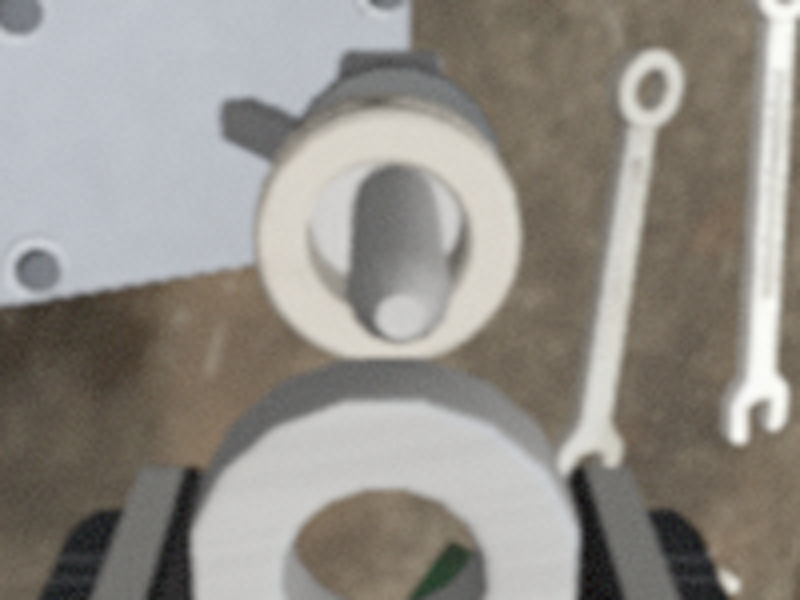

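apply_moves(offset=[[-0.008,0,0.028],[0,0.06,0],[0,0.1,0],[0,0.1,0],[0,0.1,0],[0,0.08,0],[0,0.04,0],[0,0,0]], twist=[[-0.002,0.003,-0.001],[0,0,0],[0,0,0],[0,0,0],[0,0,0],[0,0,0],[0,0,0],[0,0,0]])

```text
t: 23.65
tcp_pos: [544.6, 175.5, 174.2]
tcp_rot: [-0.887, 0.692, -1.192]
wrist_force: [0.8, -0.5, -2.6]
grip_width: 0.502
```

```bash
python3 - <<'E'
from fs import *
rep(); w=cam("wrist"); crop(w,220,140,200,150,4,"pics/k16w.png"); rep()
Rt,u=frame(PSI); print(proj(w,[TIP,TIP-50*u]))
P,Rt=hp(10,(.2,.9)); plan(P,Rt,1)
E
```

```text
t 23.65 tip in tool [-1.1  8.   1.7] zrod 104.0 u tool [ 0.001 -1.    -0.004] F tool [ 0.7  2.6 -0.7] grip 0.502
t 23.7 tip in tool [-1.1  8.2  1.6] zrod 104.2 u tool [ 0.001 -1.    -0.004] F tool [-0.1  2.  -0.9] grip 0.505
[[317.81139806 253.45238755]
 [317.65589907 219.12043979]]
rot deg 0.2 dp [-0.6  1.2  1.9] now [544.6 175.5 174.4]
[-0.013, -0.018, 0.006] [0.0011, -0.0006, 0.0002]
```

View pics/k16w.png

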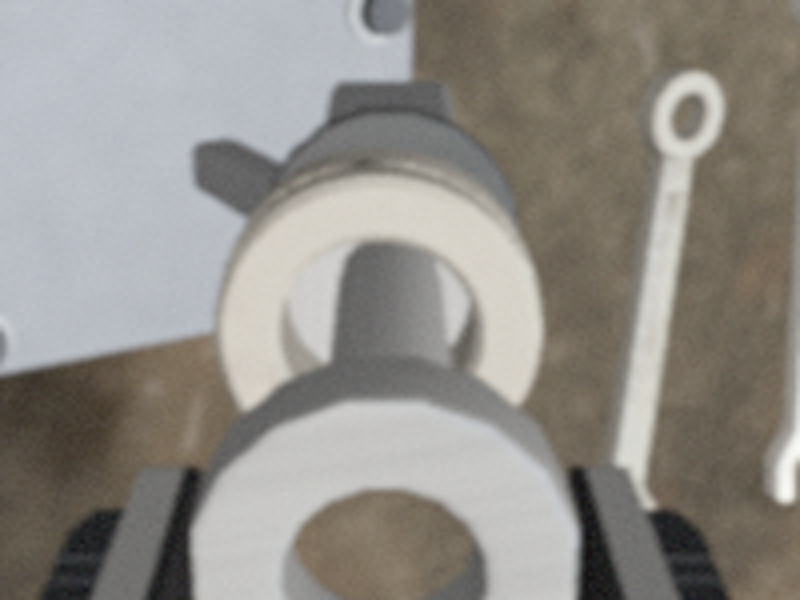

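apply_moves(offset=[[-0.013,0,0.006],[0,0.03,0],[0,0.05,0],[0,0.05,0],[0,0.05,0],[0,0.04,0],[0,0.03,0],[0,0,0]], twist=[[0.001,-0.001,0],[0,0,0],[0,0,0],[0,0,0],[0,0,0],[0,0,0],[0,0,0],[0,0,0]])

```text
t: 24.7
tcp_pos: [558.1, 180.4, 152.4]
tcp_rot: [-0.885, 0.686, -1.191]
wrist_force: [-0.2, 0.8, -1.6]
grip_width: 0.502
```

```bash
python3 - <<'E'
from fs import *
rep(); w=cam("wrist"); crop(w,220,140,200,150,4,"pics/k17w.png"); rep()
P,Rt=hp(-20,(.2,.9)); plan(P,Rt,1)
E
```

```text
t 24.7 tip in tool [  0.4 -18.    0.2] zrod 78.0 u tool [ 0.001 -1.     0.001] F tool [-0.8  1.4 -0.8] grip 0.502
t 24.75 tip in tool [  0.4 -17.9   0.2] zrod 78.1 u tool [ 0.    -1.     0.001] F tool [-0.3  1.4 -1. ] grip 0.506
rot deg 0.1 dp [ 0.4 -0.1 -2.2] now [558.1 180.5 152.5]
[0.002, 0.021, -0.008] [-0.0005, 0.0005, 0.0001]
```

View pics/k17w.png

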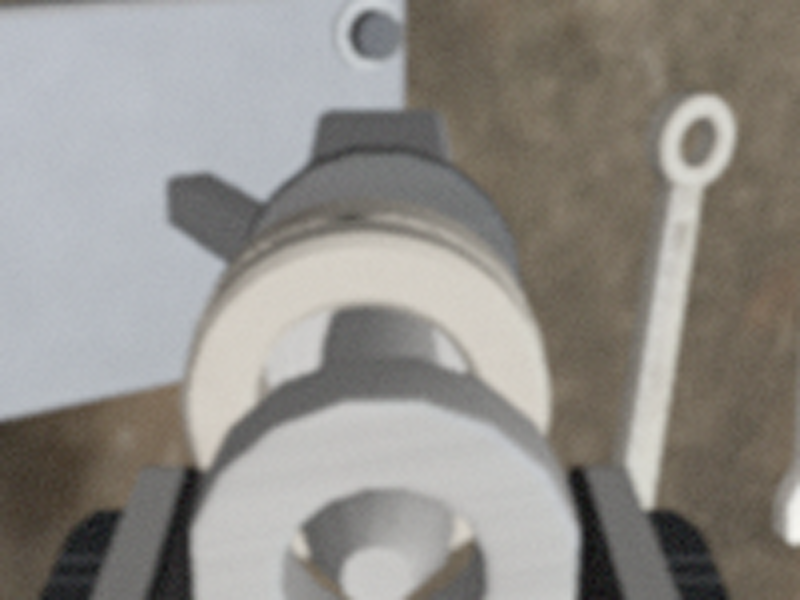

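apply_moves(offset=[[0,0,-0.008],[0,0.05,0],[0,0.05,0],[0,0.05,0],[0,0.05,0],[0,0.05,-0.005],[0,0.04,0],[0,0,0]], twist=[[0,0,0],[0,0,0],[0,0,0],[0,0,0],[0,0,0],[0,0,0],[0,0,0],[0,0,0]])

```text
t: 25.75
tcp_pos: [572.1, 184.1, 124.9]
tcp_rot: [-0.885, 0.685, -1.191]
wrist_force: [0.1, -0.6, -1.2]
grip_width: 0.503
```

```bash
python3 - <<'E'
from fs import *
rep(); w=cam("wrist"); crop(w,220,140,200,200,3,"pics/k18w.png"); rep()
P,Rt=hp(-48,(.2,.9)); plan(P,Rt,1)
E
```

```text
t 25.75 tip in tool [  0.4 -49.1   1.4] zrod 46.9 u tool [ 0.    -1.     0.002] F tool [ 0.6  1.  -0.7] grip 0.503
t 25.8 tip in tool [  0.5 -48.9   1.3] zrod 47.1 u tool [ 0.    -1.     0.002] F tool [-0.6  1.7 -0.5] grip 0.503
rot deg 0.1 dp [-0.1 -0.3  1. ] now [572.1 184.1 125.1]
[0.002, -0.009, 0.004] [-0.0006, 0.0004, 0.0001]
```

View pics/k18w.png

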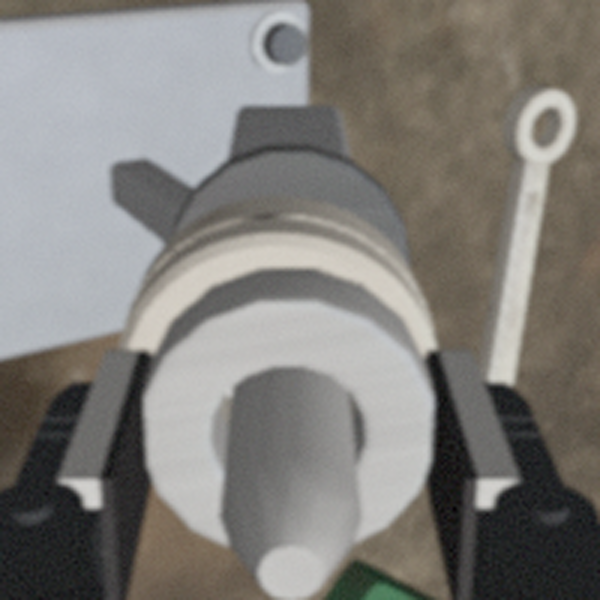

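apply_moves(offset=[[0,0.008,0],[0,0.008,0],[0,0.008,0],[0,0.008,0],[0,0.006,0],[0,0.004,0],[0,0,0],[0,0,0]], twist=[[0,0,0],[0,0,0],[0,0,0],[0,0,0],[0,0,0],[0,0,0],[0,0,0],[0,0,0]])

```text
t: 26.8
tcp_pos: [574.6, 184.7, 122.0]
tcp_rot: [-0.883, 0.685, -1.192]
wrist_force: [0.6, -0.2, -0.2]
grip_width: 0.503
```

```bash
python3 - <<'E'
from chk import *
from fs import *
rep(); chk("k19"); rep()
E
```

```text
t 26.8 tip in tool [  0.4 -52.8   0.8] zrod 43.2 u tool [ 0.    -1.     0.003] F tool [0.4 0.4 0.3] grip 0.503
26.95 [574.6 184.7 122. ] [[0.248, 0.487, 0.837], [-0.969, 0.124, 0.215], [0.001, -0.865, 0.503]] [-0.4 -1.  -0.6] 0.504
t 26.95 tip in tool [  0.4 -52.9   0.8] zrod 43.1 u tool [ 0.    -1.     0.003] F tool [ 0.9  0.2 -0.9] grip 0.504
```

View pics/k19.png

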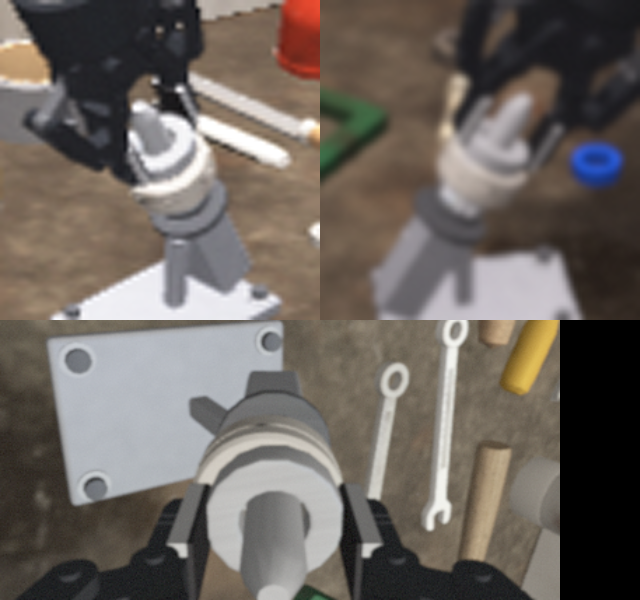

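apply_moves(offset=[[0,0,0],[0,0,0],[0,0,0],[0,0,0],[0,-0.05,0],[0,-0.25,0],[0,-0.3,0],[0,-0.3,0]], twist=[[0,0,0],[0,0,0],[0,0,0],[0,0,0],[0,0,0],[0,0,0],[0,0,0],[0,0,0]], grip=0.68)

```text
t: 27.95
tcp_pos: [529.5, 173.7, 201.2]
tcp_rot: [-0.885, 0.685, -1.19]
wrist_force: [0.1, 0.6, -0.2]
grip_width: 0.685
```

```bash
python3 - <<'E'
from chk import *
from fs import *
rep(); c,s,w,st=chk("k20")
Rt=np.array([[0,0,1],[-1,0,0],[0,-1,0]],float)
plan(np.array([436.5,46,90.]),Rt,8)
E
```

```text
t 27.95 tip in tool [ 1.  38.9  1.2] zrod 134.9 u tool [-0.001 -1.     0.001] F tool [-0.6  0.3  0.1] grip 0.685
28.1 [530.7 174.  202.4] [[0.249, 0.489, 0.836], [-0.969, 0.125, 0.215], [0.0, -0.863, 0.505]] [-0.1  0.4 -0.3] 0.681
rot deg 33.5 dp [ -94.2 -128.  -112.4] now [530.7 174.  202.4]
[0.126, 0.044, -0.204] [-0.0209, 0.0098, -0.0026]
[0.131, 0.058, -0.197] [-0.0209, 0.0098, -0.0026]
[0.137, 0.072, -0.188] [-0.0209, 0.0098, -0.0026]
[0.142, 0.085, -0.179] [-0.0209, 0.0098, -0.0026]
[0.146, 0.097, -0.168] [-0.0209, 0.0098, -0.0026]
[0.15, 0.109, -0.157] [-0.0209, 0.0098, -0.0026]
[0.154, 0.121, -0.145] [-0.0209, 0.0098, -0.0026]
[0.157, 0.131, -0.132] [-0.0209, 0.0098, -0.0026]
```

View pics/k20.png

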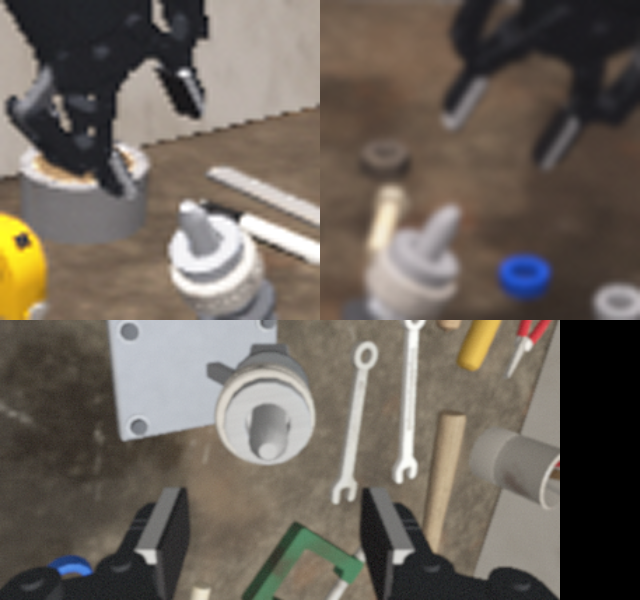

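apply_moves(offset=[[0.13,0,-0.2],[0.13,0.05,-0.2],[0.14,0.07,-0.19],[0.14,0.09,-0.18],[0.15,0.1,-0.17],[0.15,0.1,-0.15],[0.15,0.1,-0.14],[0.1,0.08,-0.08]], twist=[[-0.021,0.0098,-0.0026],[-0.021,0.0098,-0.0026],[-0.021,0.0098,-0.0026],[-0.021,0.0098,-0.0026],[-0.021,0.0098,-0.0026],[-0.021,0.0098,-0.0026],[-0.021,0.0098,-0.0026],[-0.018,0.0098,-0.0026]], grip=0.58)

```text
t: 29.1
tcp_pos: [432.7, 46.5, 93.4]
tcp_rot: [-1.224, 1.225, -1.209]
wrist_force: [1.0, 0.8, 1.3]
grip_width: 0.584
```

```bash
python3 - <<'E'
from chk import *
from fs import *
w=cam("wrist"); cv2.imwrite("pics/k21w.png",w["bgr"])
X=ringtop(w,[437.5,46,14],14,36,190)
s=env.get_state(); print(s["t"],s["tcp_pos"])
Rt=np.array([[0,0,1],[-1,0,0],[0,-1,0]],float)
plan(np.array([X[0]-.8,X[1],18.]),Rt,1)
E
```

```text
ell [321.2 207.5] [43.8 46.5] world [436.1  48.   14. ] tool [-3.2 78.4  5.1]
29.15 [432.60803132  45.32961721  92.49345474]
rot deg 1.3 dp [  2.7   2.7 -74.5] now [432.6  45.3  92.5]
[-0.032, 0.744, 0.042] [0.0067, -0.0026, 0.0019]
```

View pics/k21w.png

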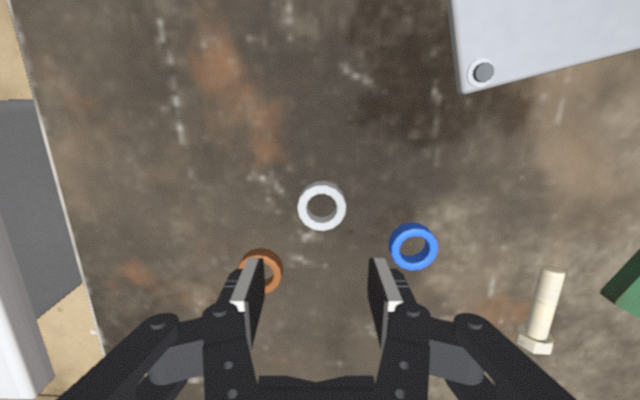

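apply_moves(offset=[[-0.025,0,0.04],[0,0.1,0],[0,0.16,0],[0,0.17,0],[0,0.17,0],[0,0.1,0],[0,0,0],[0,0,0]], twist=[[0.006,-0.003,0.002],[0,0,0],[0,0,0],[0,0,0],[0,0,0],[0,0,0],[0,0,0],[0,0,0]])

```text
t: 30.15
tcp_pos: [437.1, 51.0, 18.7]
tcp_rot: [-1.209, 1.201, -1.203]
wrist_force: [-0.2, 0.2, 0.3]
grip_width: 0.578
```

```bash
python3 - <<'E'
from chk import *
from fs import *
c,s,w,st=chk("k22")
X=ringtop(w,[436.1,47,14],14,36,190)
Rt=np.array([[0,0,1],[-1,0,0],[0,-1,0]],float)
plan(np.array([X[0]-.8,X[1]-.5,-6.]),Rt,1)
E
```

```text
30.3 [437.2  50.8  18.9] [[0.008, 0.004, 1.0], [-1.0, 0.002, 0.008], [-0.002, -1.0, 0.004]] [-0.8 -0.3  0.3] 0.583
ell [312.1 262.6] [58.2 65.2] world [436.1  48.2  14. ] tool [ 2.6  4.9 -1.2]
rot deg 0.5 dp [ -2.   -3.1 -24.9] now [437.2  50.8  18.9]
[0.031, 0.249, -0.021] [-0.0013, 0.0026, -0.0006]
```

View pics/k22.png

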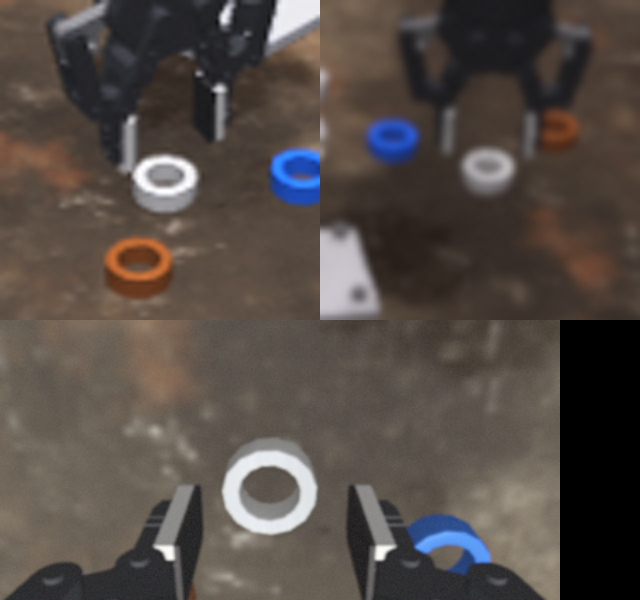

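apply_moves(offset=[[0.03,0,-0.02],[0,0.05,0],[0,0.06,0],[0,0.06,0],[0,0.05,0],[0,0.02,0],[0,0,0],[0,0,0]], twist=[[-0.001,0.002,-0.001],[0,0,0],[0,0,0],[0,0,0],[0,0,0],[0,0,0],[0,0,0],[0,0,0]])

```text
t: 31.3
tcp_pos: [435.5, 47.5, -6.6]
tcp_rot: [-1.21, 1.207, -1.21]
wrist_force: [0.7, 0.7, 0.5]
grip_width: 0.581
```

```bash
python3 - <<'E'
from chk import *
from fs import *
c,s,w,st=chk("k23")
X=ringtop(w,[436.1,47,14],14,36,190)
Rt=np.array([[0,0,1],[-1,0,0],[0,-1,0]],float)
plan(np.array([X[0]-.8,X[1]-.5,-5.6]),Rt,1)
E
```

```text
31.45 [435.6  47.5  -6.4] [[0.001, 0.002, 1.0], [-1.0, -0.001, 0.001], [0.001, -1.0, 0.002]] [-0.6  0.   0.8] 0.584
ell [315.2 283. ] [67.8 77.2] world [436.1  48.5  14. ] tool [ -1.  -20.4   0.5]
rot deg 0.1 dp [-0.3  0.5  0.8] now [435.6  47.5  -6.4]
[-0.005, -0.008, -0.003] [-0.0006, 0.0003, 0.0004]
```

View pics/k23.png

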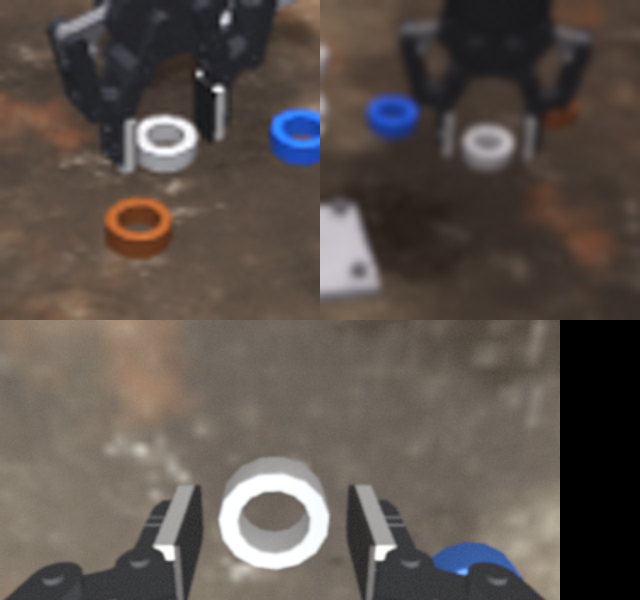

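apply_moves(offset=[[-0.005,-0.008,0],[0,0,0],[0,0,0],[0,0,0],[0,0,0],[0,0,0],[0,0,0],[0,0,0]], twist=[[0,0,0],[0,0,0],[0,0,0],[0,0,0],[0,0,0],[0,0,0],[0,0,0],[0,0,0]], grip=0)

```text
t: 32.45
tcp_pos: [435.8, 48.0, -5.2]
tcp_rot: [-1.209, 1.206, -1.211]
wrist_force: [-0.5, -0.7, -0.1]
grip_width: 0.39
```

```bash
python3 - <<'E'
from chk import *
from fs import *
c,s,w,st=chk("k24")
X=ringtop(w,[436.1,47,14],14,36,190)
crop(w,220,240,200,100,4,"pics/k24w.png")
g=cv2.cvtColor(w["bgr"],cv2.COLOR_BGR2GRAY)
m=(g>190).astype(np.uint8); n,l,stt,ce=cv2.connectedComponentsWithStats(m)
for i in range(1,n):
    if stt[i,4]>400 and abs(ce[i][0]-315)<30: print(stt[i],ce[i])
# predicted v extents of top outer circle for x0=0, d=-20
M=np.array(w["mount"]); Mi=np.linalg.inv(M)
for x0 in (-1,0,1):
    a=np.linspace(0,2*np.pi,181); P=np.c_[x0+18*np.cos(a),np.full(181,-14-(-st["tcp_pos"][2]) if 0 else st["tcp_pos"][2]-14),.9+18*np.sin(a),np.ones(181)]
    q=(P@Mi.T)[:,:3]@w["K"].T; q=q[:,:2]/q[:,2:]; print(x0,q.min(0).round(1),q.max(0).round(1),np.round(cv2.fitEllipse(q.astype(np.float32))[0],1))
E
```

```text
32.6 [435.8  48.   -5.2] [[0.001, 0.002, 1.0], [-1.0, -0.002, 0.001], [0.002, -1.0, 0.002]] [0.2 0.2 1. ] 0.385
ell [315.5 282.2] [67.7 75.1] world [436.4  48.5  14. ] tool [ -0.5 -19.2   0.7]
[ 279  249   74   68 2384] [315.35947987 281.82802013]
-1 [276.2 245.2] [355.9 314.8] [316. 280.]
0 [276.3 247.3] [355.8 316.6] [316.  281.9]
1 [276.3 249.4] [355.7 318.4] [316.  283.9]
```

View pics/k24w.png

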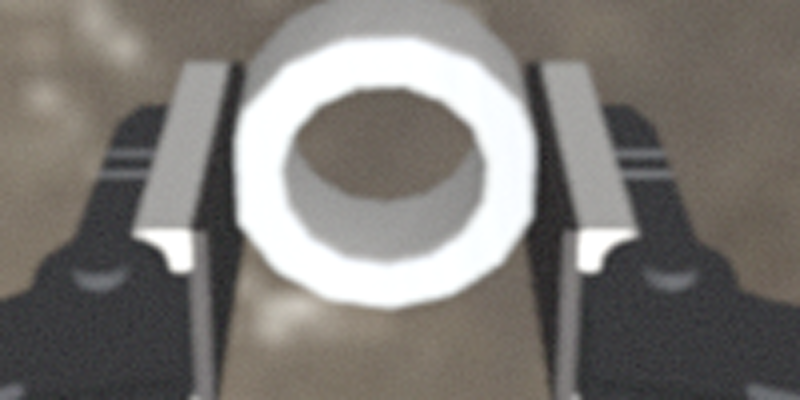

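apply_moves(offset=[[0,-0.2,0],[0,-0.4,0.02],[-0.05,-0.4,0.1],[-0.1,-0.3,0.12],[-0.12,-0.2,0.12],[-0.12,-0.15,0.12],[-0.12,-0.1,0.1],[-0.1,-0.05,0.06]], twist=[[0,0,0],[0,0,0],[0,0,0],[0,0,0],[0,0,0],[0,0,0],[0,0,0],[0,0,0]])

```text
t: 33.6
tcp_pos: [498.2, 109.6, 178.3]
tcp_rot: [-1.213, 1.211, -1.21]
wrist_force: [0.1, 0.1, -0.7]
grip_width: 0.387
```

```bash
python3 - <<'E'
from fs import *
rep(); P,Rt=hp(60,(.2,.7)); plan(P,Rt,6)
E
```

```text
t 33.6 tip in tool [-68.4   9.8  51.3] zrod 138.1 u tool [ 0.126 -0.864 -0.487] F tool [-0.1  0.7  0.1] grip 0.387
rot deg 33.4 dp [21.6 61.  41.4] now [498.2 109.6 178.3]
[-0.101, -0.069, 0.036] [0.0278, -0.0129, 0.0036]
[-0.101, -0.065, 0.046] [0.0278, -0.0129, 0.0036]
[-0.099, -0.059, 0.055] [0.0278, -0.0129, 0.0036]
[-0.097, -0.053, 0.064] [0.0278, -0.0129, 0.0036]
[-0.095, -0.046, 0.072] [0.0278, -0.0129, 0.0036]
[-0.093, -0.038, 0.08] [0.0278, -0.0129, 0.0036]
```

apply_moves(offset=[[-0.09,-0.07,0.04],[-0.1,-0.065,0.045],[-0.1,-0.06,0.055],[-0.1,-0.055,0.065],[-0.09,-0.045,0.075],[-0.09,-0.035,0.085],[0,0,0],[0,0,0]], twist=[[0.0278,-0.0129,0.0036],[0.0278,-0.0129,0.0036],[0.0278,-0.0129,0.0036],[0.0278,-0.0129,0.0036],[0.0278,-0.0129,0.0036],[0.0278,-0.0129,0.0036],[0,0,0],[0,0,0]])

```text
t: 34.6
tcp_pos: [517.6, 170.7, 216.4]
tcp_rot: [-0.885, 0.68, -1.187]
wrist_force: [-0.7, 0.7, -0.9]
grip_width: 0.386
```

```bash
python3 - <<'E'
from fs import *
rep(); w=cam("wrist"); crop(w,220,140,200,150,4,"pics/k25w.png")
Rt,u=frame(PSI); print(proj(w,[TIP]))
P,Rt=hp(60,(.2,.7)); plan(P,Rt,1)
E
```

```text
t 34.6 tip in tool [ 1.1 58.2  4.1] zrod 154.2 u tool [-0.002 -1.     0.003] F tool [-0.8  0.6 -0.9] grip 0.386
[[320.88720167 222.06984164]]
rot deg 0.5 dp [ 2.3 -0.1  3.4] now [517.6 170.7 216.3]
[0.007, -0.019, 0.036] [-0.001, 0.0023, -0.0006]
```

View pics/k25w.png

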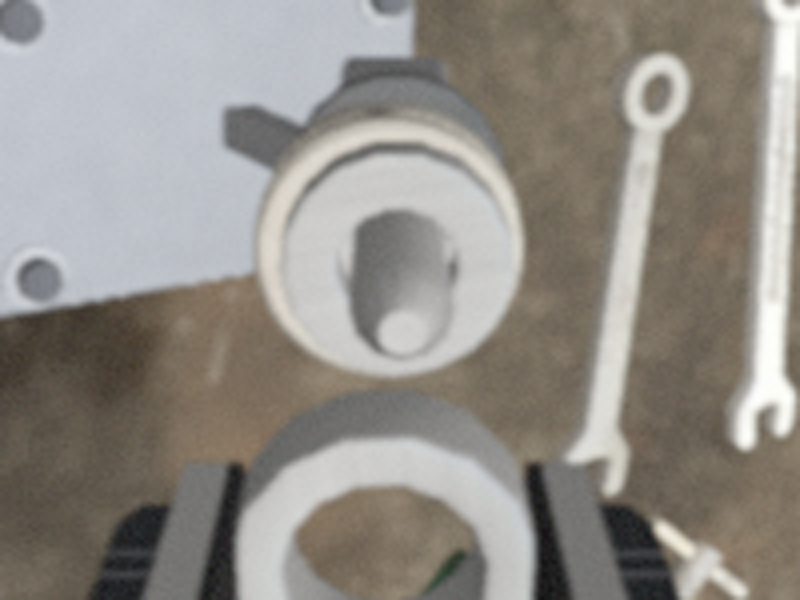

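apply_moves(offset=[[0.009,0,0.03],[0,0.06,0],[0,0.1,0],[0,0.1,0],[0,0.1,0],[0,0.08,0],[0,0.02,0],[0,0,0]], twist=[[-0.001,0.002,-0.001],[0,0,0],[0,0,0],[0,0,0],[0,0,0],[0,0,0],[0,0,0],[0,0,0]])

```text
t: 35.65
tcp_pos: [545.2, 176.0, 173.8]
tcp_rot: [-0.888, 0.691, -1.193]
wrist_force: [0.0, -0.4, -1.5]
grip_width: 0.386
```

```bash
python3 - <<'E'
from fs import *
rep(); w=cam("wrist"); crop(w,220,140,200,150,4,"pics/k26w.png")
P,Rt=hp(8,(.2,.7)); plan(P,Rt,1)
E
```

```text
t 35.65 tip in tool [-0.8  7.3  1.3] zrod 103.3 u tool [ 0.002 -1.    -0.004] F tool [ 0.4  1.2 -0.8] grip 0.386
rot deg 0.2 dp [-0.1  1.   0.7] now [545.2 175.9 173.9]
[-0.01, -0.005, 0.005] [0.0011, -0.0005, 0.0005]
```

View pics/k26w.png

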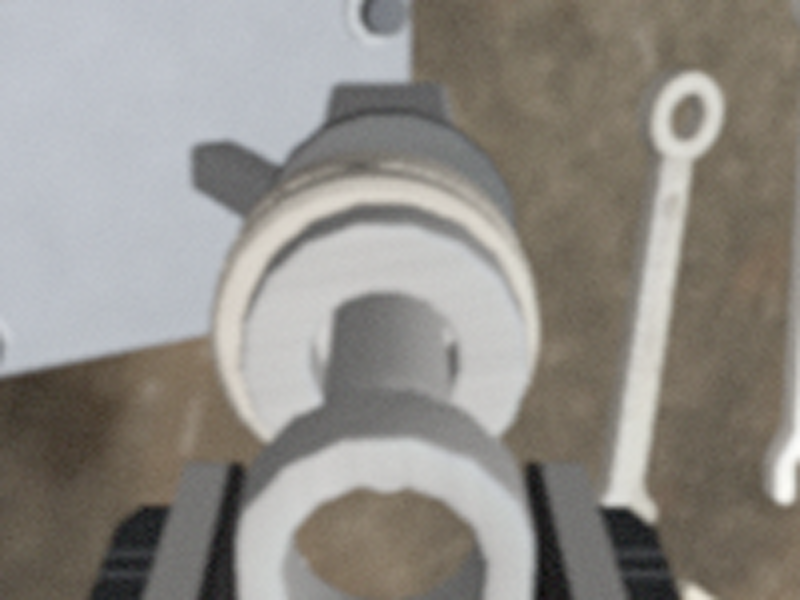

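apply_moves(offset=[[-0.01,0,0],[0,0.03,0],[0,0.05,0],[0,0.05,0],[0,0.05,0],[0,0.04,0],[0,0.03,0],[0,0,0]], twist=[[0.001,0,0],[0,0,0],[0,0,0],[0,0,0],[0,0,0],[0,0,0],[0,0,0],[0,0,0]])

```text
t: 36.7
tcp_pos: [558.2, 180.3, 151.4]
tcp_rot: [-0.884, 0.688, -1.194]
wrist_force: [-0.2, 0.2, -1.5]
grip_width: 0.384
```

```bash
python3 - <<'E'
from fs import *
rep(); w=cam("wrist"); crop(w,220,140,200,150,4,"pics/k27w.png")
P,Rt=hp(-18,(.2,.7)); plan(P,Rt,1)
E
```

```text
t 36.7 tip in tool [  0.3 -18.9   0.7] zrod 77.1 u tool [ 0.002 -1.     0.001] F tool [-0.3  1.2 -0.9] grip 0.384
rot deg 0.2 dp [-0.5 -0.2  0.6] now [558.2 180.3 151.6]
[0.001, -0.007, -0.002] [-0.0004, -0.0005, 0.0005]
```

View pics/k27w.png

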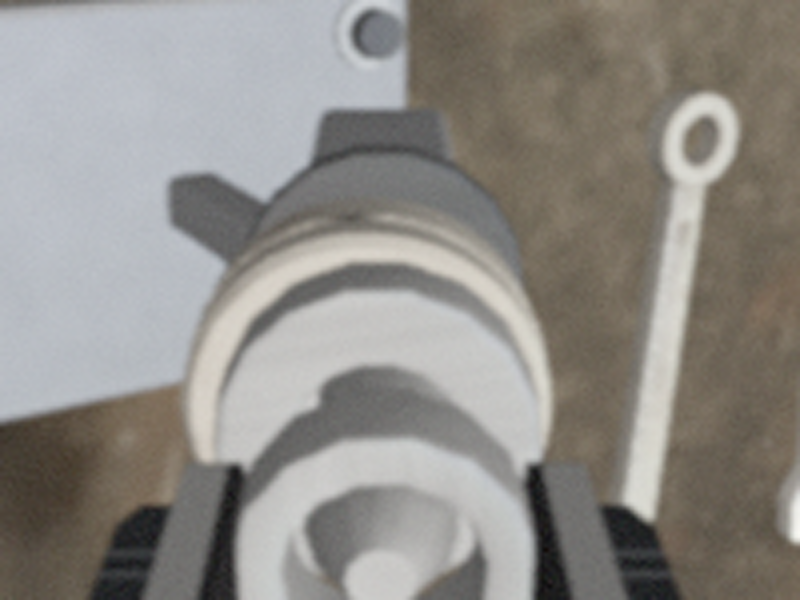

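apply_moves(offset=[[0,0.02,0],[0,0.03,0],[0,0.03,0],[0,0.03,0],[0,0.03,0],[0,0.02,0],[0,0,0],[0,0,0]], twist=[[0,0,0],[0,0,0],[0,0,0],[0,0,0],[0,0,0],[0,0,0],[0,0,0],[0,0,0]])

```text
t: 37.75
tcp_pos: [566.6, 182.5, 137.1]
tcp_rot: [-0.883, 0.687, -1.194]
wrist_force: [0.4, 0.9, -0.7]
grip_width: 0.386
```

```bash
python3 fs.py
```

```text
t 37.75 tip in tool [  0.3 -35.7   0.3] zrod 60.3 u tool [ 0.002 -1.     0.002] F tool [-0.7  0.9  0.1] grip 0.386
```

apply_moves(offset=[[0,0.005,0.003],[0,0.005,0],[0,0.005,0],[0,0.005,0],[0,0.005,0],[0,0.005,0],[0,0.005,0],[0,0,0]], twist=[[0,0,0],[0,0,0],[0,0,0],[0,0,0],[0,0,0],[0,0,0],[0,0,0],[0,0,0]])

```text
t: 38.75
tcp_pos: [568.9, 183.1, 134.5]
tcp_rot: [-0.883, 0.687, -1.194]
wrist_force: [-0.4, -0.1, 0.4]
grip_width: 0.389
```

```bash
python3 - <<'E'
from chk import *
from fs import *
rep(); chk("k28"); rep()
E
```

```text
t 38.75 tip in tool [  0.3 -39.1  -0.4] zrod 56.9 u tool [ 0.002 -1.     0.003] F tool [ 0.  -0.5 -0.2] grip 0.389
38.9 [568.9 183.1 134.5] [[0.245, 0.487, 0.838], [-0.97, 0.122, 0.212], [0.001, -0.865, 0.502]] [-0.9  0.1  0.3] 0.387
t 38.9 tip in tool [  0.3 -39.1  -0.4] zrod 56.9 u tool [ 0.002 -1.     0.003] F tool [-0.4 -0.7 -0.6] grip 0.387
```

View pics/k28.png

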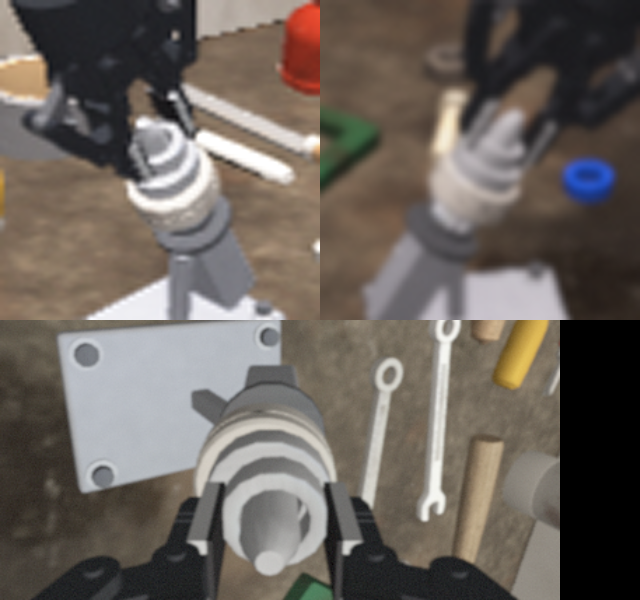

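apply_moves(offset=[[0,0.005,-0.008],[0,0.005,0],[0,0.005,0],[0,0.005,0],[0,0.005,0],[0,0,0],[0,0,0],[0,0,0]], twist=[[0,0,0],[0,0,0],[0,0,0],[0,0,0],[0,0,0],[0,0,0],[0,0,0],[0,0,0]])

```text
t: 39.9
tcp_pos: [569.4, 183.2, 133.5]
tcp_rot: [-0.882, 0.685, -1.195]
wrist_force: [-3.8, -0.8, 4.5]
grip_width: 0.387
```

```bash
python3 fs.py
```

```text
t 39.9 tip in tool [  0.3 -40.2  -0.3] zrod 55.8 u tool [ 0.003 -1.     0.004] F tool [-0.1 -5.8 -1. ] grip 0.387
```

apply_moves(offset=[[0,0.005,0],[0,0.005,0],[0,0.005,0],[0,0.005,0],[0,0.005,0],[0,0,0],[0,0,0],[0,0,0]], twist=[[0,0,0],[0,0,0],[0,0,0],[0,0,0],[0,0,0],[0,0,0],[0,0,0],[0,0,0]])

```text
t: 40.9
tcp_pos: [569.7, 183.3, 133.0]
tcp_rot: [-0.882, 0.684, -1.197]
wrist_force: [-4.6, -2.1, 5.2]
grip_width: 0.391
```

```bash
python3 - <<'E'
from fs import *
rep(); env.camera("side"); rep(); env.camera("side"); rep()
E
```

```text
t 40.9 tip in tool [  0.4 -40.8  -0.3] zrod 55.2 u tool [ 0.004 -1.     0.005] F tool [ 0.9 -7.  -1.7] grip 0.391
t 40.95 tip in tool [  0.4 -40.8  -0.3] zrod 55.2 u tool [ 0.004 -1.     0.005] F tool [ 0.2 -8.7 -2.5] grip 0.391
t 41.0 tip in tool [  0.5 -40.8  -0.3] zrod 55.2 u tool [ 0.004 -1.     0.005] F tool [-0.3 -8.3 -1. ] grip 0.388
```

apply_moves(offset=[[0,0.006,-0.002],[0,0.006,0],[0,0.006,0],[0,0.006,0],[0,0.006,0],[0,0.006,0],[0,0.006,0],[0,0.006,0]], twist=[[0,0,0],[0,0,0],[0,0,0],[0,0,0],[0,0,0],[0,0,0],[0,0,0],[0,0,0]])

```text
t: 42.0
tcp_pos: [570.4, 183.5, 131.9]
tcp_rot: [-0.883, 0.682, -1.2]
wrist_force: [-8.6, -2.0, 11.1]
grip_width: 0.384
```

```bash
python3 - <<'E'
from fs import *
rep(); env.camera("side"); rep(); env.camera("side"); rep()
E
```

```text
t 42.0 tip in tool [  0.6 -42.2  -0.3] zrod 53.8 u tool [ 0.007 -1.     0.005] F tool [ -0.1 -14.1  -2. ] grip 0.384
t 42.05 tip in tool [  0.6 -42.1  -0.3] zrod 53.9 u tool [ 0.007 -1.     0.006] F tool [  0.1 -14.9  -2. ] grip 0.392
t 42.1 tip in tool [  0.6 -42.2  -0.3] zrod 53.8 u tool [ 0.007 -1.     0.006] F tool [  0.4 -15.6  -2.3] grip 0.387
```

apply_moves(offset=[[0,0.0035,0],[0,0.0035,0],[0,0.0035,0],[0,0.0035,0],[0,0.0035,0],[0,0.0035,0],[0,0.0035,0],[0,0.0035,0]], twist=[[0,0,0],[0,0,0],[0,0,0],[0,0,0],[0,0,0],[0,0,0],[0,0,0],[0,0,0]])

```text
t: 43.1
tcp_pos: [570.0, 183.4, 132.5]
tcp_rot: [-0.884, 0.68, -1.202]
wrist_force: [-6.1, -1.6, 8.3]
grip_width: 0.391
```

```bash
python3 - <<'E'
from fs import *
rep(); env.camera("side"); rep(); w=cam("wrist"); crop(w,220,140,200,200,3,"pics/k29w.png"); rep()
E
```

```text
t 43.1 tip in tool [  0.7 -41.5  -0.3] zrod 54.5 u tool [ 0.01  -1.     0.006] F tool [  0.1 -10.4  -1.3] grip 0.391
t 43.15 tip in tool [  0.7 -41.4  -0.3] zrod 54.6 u tool [ 0.01  -1.     0.006] F tool [  1.2 -11.2  -1.4] grip 0.39
t 43.2 tip in tool [  0.7 -41.5  -0.2] zrod 54.5 u tool [ 0.01  -1.     0.006] F tool [  0.5 -11.8  -2.4] grip 0.386
```

View pics/k29w.png

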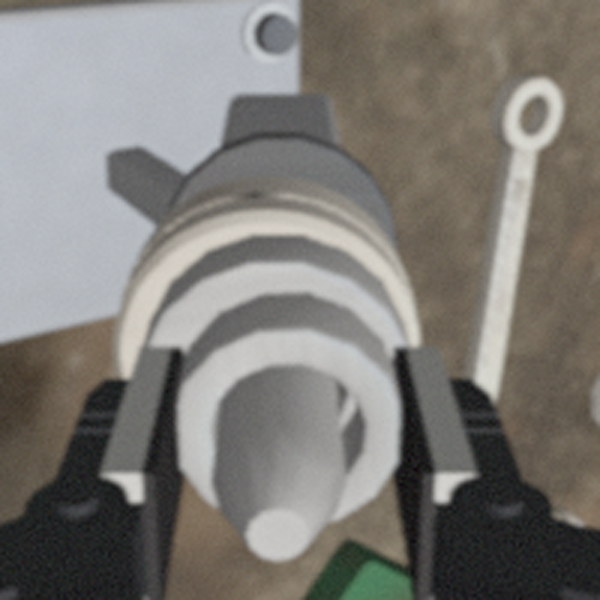

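apply_moves(offset=[[0,0.0065,0],[0,0.0065,0],[0,0.0065,0],[0,0.0065,0],[0,0.0065,0],[0,0.0065,0],[0,0.0065,0],[0,0.0065,0]], twist=[[0,0,0],[0,0,0],[0,0,0],[0,0,0],[0,0,0],[0,0,0],[0,0,0],[0,0,0]])

```text
t: 44.2
tcp_pos: [570.5, 183.4, 131.7]
tcp_rot: [-0.885, 0.678, -1.206]
wrist_force: [-9.6, -3.1, 11.8]
grip_width: 0.39
```

```bash
python3 - <<'E'
from fs import *
rep(); 
for i in range(6): env.camera("side"); rep()
E
```

```text
t 44.2 tip in tool [  0.8 -42.3  -0.2] zrod 53.7 u tool [ 0.014 -1.     0.007] F tool [  0.8 -15.3  -2.8] grip 0.39
t 44.25 tip in tool [  0.8 -42.3  -0.2] zrod 53.7 u tool [ 0.014 -1.     0.007] F tool [ -0.  -15.5  -2.7] grip 0.386
t 44.3 tip in tool [  0.8 -42.3  -0.2] zrod 53.7 u tool [ 0.014 -1.     0.007] F tool [  0.4 -16.7  -2.4] grip 0.383
t 44.35 tip in tool [  0.8 -42.3  -0.2] zrod 53.7 u tool [ 0.014 -1.     0.007] F tool [  0.2 -15.5  -3.2] grip 0.391
t 44.4 tip in tool [  0.8 -42.3  -0.2] zrod 53.7 u tool [ 0.014 -1.     0.007] F tool [ -0.1 -14.6  -3.4] grip 0.391
t 44.45 tip in tool [  0.8 -42.3  -0.3] zrod 53.7 u tool [ 0.014 -1.     0.007] F tool [  0.8 -15.   -2.5] grip 0.388
t 44.5 tip in tool [  0.8 -42.3  -0.2] zrod 53.7 u tool [ 0.014 -1.     0.007] F tool [  1.  -16.8  -3.3] grip 0.388
```

apply_moves(offset=[[0,0,0],[0,0,0],[0,-0.001,0],[0,-0.002,0],[0,-0.002,0],[0,-0.002,0],[0,-0.002,0],[0,0,0]], twist=[[0,0,0],[0,0,0],[0,0,0],[0,0,0],[0,0,0],[0,0,0],[0,0,0],[0,0,0]])

```text
t: 45.5
tcp_pos: [569.2, 183.1, 133.6]
tcp_rot: [-0.885, 0.678, -1.207]
wrist_force: [-2.9, -1.0, 3.6]
grip_width: 0.389
```

```bash
python3 fs.py
```

```text
t 45.5 tip in tool [  0.8 -40.   -0.1] zrod 56.0 u tool [ 0.015 -1.     0.007] F tool [ 0.3 -4.7 -0.8] grip 0.389
```

Force is down to about 5 N, so I'll let go and draw back along the rod.

apply_moves(offset=[[0,0,0],[0,0,0],[0,0,0],[0,0,0],[0,0,0],[0,-0.1,0],[0,-0.25,0],[0,-0.3,0]], twist=[[0,0,0],[0,0,0],[0,0,0],[0,0,0],[0,0,0],[0,0,0],[0,0,0],[0,0,0]], grip=0.62)

```text
t: 46.5
tcp_pos: [535.3, 175.8, 188.9]
tcp_rot: [-0.89, 0.681, -1.204]
wrist_force: [0.2, 0.3, 0.6]
grip_width: 0.621
```

apply_moves(offset=[[0,-0.15,0],[0,-0.1,0],[0,0,0],[0,0,0],[0,0,0],[0,0,0],[0,0,0],[0,0,0]], twist=[[0,0,0],[0,0,0],[0,0,0],[0,0,0],[0,0,0],[0,0,0],[0,0,0],[0,0,0]])

```text
t: 47.5
tcp_pos: [522.0, 173.2, 212.6]
tcp_rot: [-0.888, 0.679, -1.204]
wrist_force: [0.1, -0.6, 0.2]
grip_width: 0.617
```

```bash
python3 - <<'E'
from chk import *
from fs import *
rep(); c,s,w,st=chk("k30"); crop(w,220,120,200,150,4,"pics/k30w.png"); cv2.imwrite("pics/k30s.png",c["bgr"])
# overlay
Rt,u=frame(PSI); O=TIP-96*u
ims=[]
a=np.linspace(0,2*np.pi,60)
for cc,(x,y) in ((c,(290,140)),(s,(245,180)),):
    m=cv2.resize(cc["bgr"][y:y+100,x:x+100],None,fx=4,fy=4,interpolation=cv2.INTER_CUBIC); ims.append(m)
cv2.imwrite("pics/k30o.png",np.hstack(ims))
E
```

```text
t 47.5 tip in tool [ 1.5 52.6  1.7] zrod 148.5 u tool [ 0.014 -1.     0.004] F tool [ 0.6 -0.2  0. ] grip 0.617
47.65 [522.  173.2 212.8] [[0.241, 0.491, 0.837], [-0.97, 0.111, 0.214], [0.012, -0.864, 0.504]] [-0.4  0.  -0.5] 0.619
```

View pics/k30w.png

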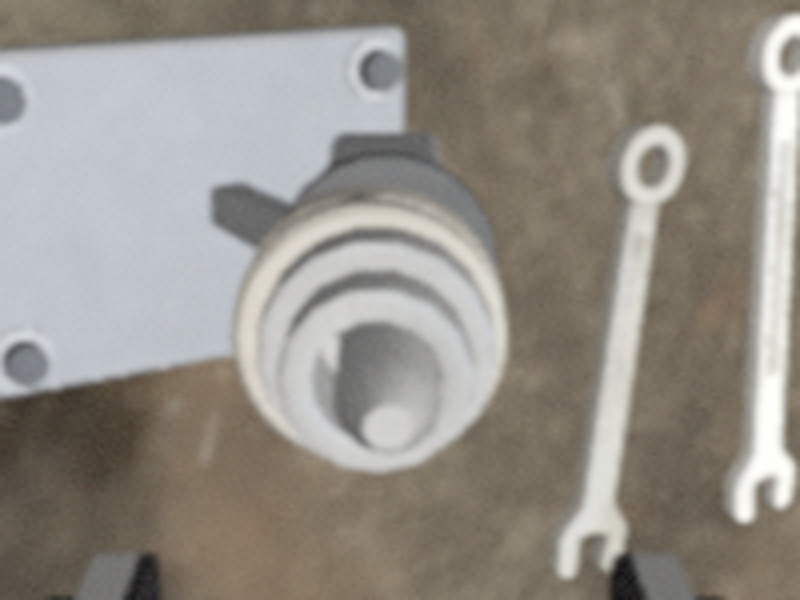

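View pics/k30o.png

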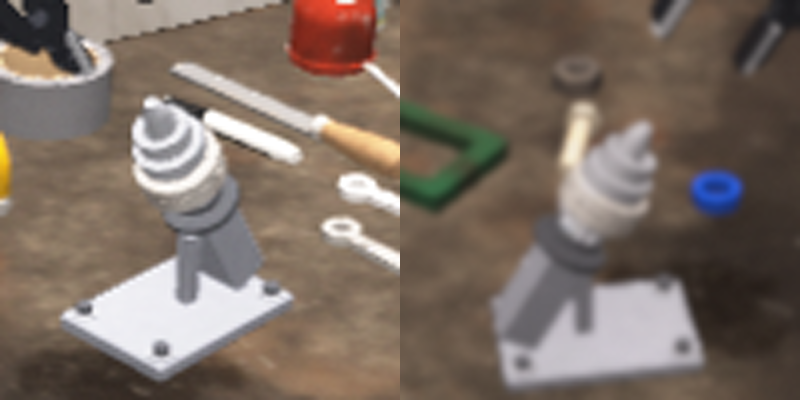

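View pics/k30s.png

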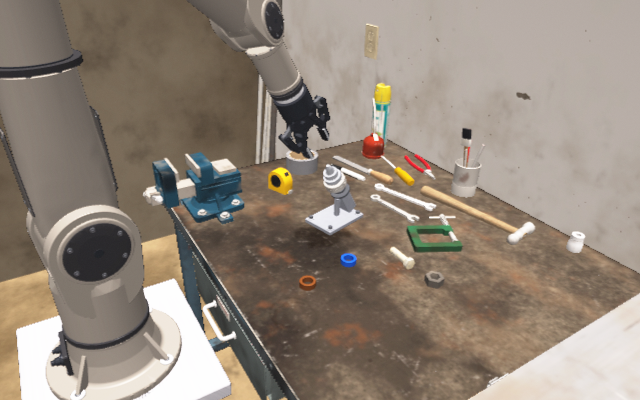

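The scene view shows the three rings stacked flush and in order on the rod at about (335,182). The nut, bolt and tape are where they were, and the gripper is clear. I'm handing in now.

```bash
python3 - <<'E'
from cell import env
print(env.finish_job(), env.get_state()["t"])
E
```

```text
the job is handed in; nothing more can be done
the job is handed in; nothing more can be done
```

The job was handed in at about 47.7 s of the 66 s allowed. All three rings hang on the hook in order: bearing ring lowest, then the wider steel spacer, then the narrower steel one.

**Seating:** Each ring was lowered until I could feel it touch. The sprung seat lies at about 27 mm up the rod.

**Pressing:** I pressed the stack while holding the last spacer. Readings were taken only at the ends of moves and during camera calls, over about 2.5 s. They ran from 10.4 to 16.8 N, mostly about 15 N, including a steady 0.3 s at 14.6–16.8 N. I eased off to about 5 N before letting go and drawing clear.

**Last checks:** Pictures from all three cameras show the stack flush, in order and centred on the rod, with the gripper off it. In the scene picture the nut, bolt and tape measure are at the same pixels as at the start. The wrist force read about zero.

**Disagreements:**
- **Fingertip position:** The cameras put the fingertips about 8–16 mm behind the reported tool point, depending on the opening, while the description says 25 mm ahead. I worked from the pictures, and the grasps and contact heights agreed with them.
- **Tool tilt:** While pressing, the tool tilted about 0.9°, with a sideways load of 2–3 N.
- **Verdict:** Handing in gave no verdict.

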